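# Load the nut dispenser and draw one tasting portion

## Robot

A 6-joint arm with a two-finger parallel gripper is mounted at the origin on the work surface. World frame = base frame: x ahead of the robot, y to its left, z up, the work surface at z = 0. Lengths are in m, angles in rad, forces in N, time in s.
With the tool pointing down it reaches from about 0.225 to 0.875 m from the base axis. Payload 3.4 kg.
Tool frame: the origin (TCP) lies at the very end of the fingers, on their centre line; the grasp point (between the pads) lies manip.grip_point_offset behind it (manip.grip_point_offset is the distance from the TCP to the grasp point, in m); z points along the fingers, y is the line along which they close (so a half turn about z gives the same grasp; the last joint's range is limited). The gripper opens to 85 mm and grips with 20 to 120 N. Pads are 22 mm wide; open, the fingers measure 114 mm over their backs; the gripper's body (76 mm by 85 mm) begins 54 mm behind the grasp point. The pads swing forward as they close: fully open they stand 13 mm farther back than shut.
Start: joints at [-1.409, 0.276, 1.505, -0, 1.361, -0.121], TCP at [0.16, -0.552, 0.231] pointing down, gripper open.
Joint ranges: [-2.89, 2.89], [-0.75, 2.08], [0.22, 2.7], [-1.18, 4.32], [0.11, 2.71], [-2.7, 2.7]. Speed limits (rad/s): [2.57, 2.57, 3.14, 3.14, 3.14, 3.14].

## Interface

Orientations are given as a unit quaternion [w, x, y, z].
In Python, from rig import manip gives the robot as it stands.
- The arm moves only by the shell command python3 -m pendant 'ROWS' [FORCE]. ROWS is JSON, a list of rows, each an object of numbers: "jaw": the opening, from -1 (shut) to 1 (fully open); "tx", "ty", "tz": the shift along the world's x, y, z in cm; "ax", "ay", "az": the turn, a rotation vector about the world's x, y, z in degrees. In form: [{"jaw": .., "tx": .., "ty": .., "tz": .., "ax": .., "ay": .., "az": ..}, ...]. A call has 1 to 10 rows; each row is the pose to reach, as a shift and turn from the pose commanded when the call began; what a row does not reach only later rows make up. A row lasts 1/8 s, in which the tool goes at most 62.5 mm and 10.7 degrees, less where a joint would pass 70% of its speed; a pose out of reach is approached as far as the arm can. A call with a gripper value outside its range is refused whole. The fingers move at their own pace and stop on an object; FORCE is the grip in N (left out, the last holds). Time passes only in rows, so rows that repeat a pose let the fingers close. It gives the time, the measured TCP pose, the force, the opening and the grip force at its end, in the units of the state.
- manip.get_state(): the state, without advancing time (a new reading comes with each control period).
- manip.get_image(name): name is "scene" or "top"; returns a dict with "pixels" (400x640x3 uint8, blue, green, red), "depth" (400x640 float32, m along the optical axis (not along the pixel's ray), 0 where there is no reading), "fx", "fy", "cx", "cy" (pixels), "pose" (4x4, takes a point from camera to world coordinates). Camera axes: x right, y down, z forward; pixel columns grow to the right and rows downward; lengths in m; the calibration is good to about 2 mm. A picture is of the moment at which its call begins.
- manip.sign_off(): hands the job in; it is judged then, once.
The state is a dict: "clock": time; "qpos": joint angles; "qd": joint speeds; "effort": joint torques, N m; "position": TCP position; "ee_rot": TCP orientation; "contact_force": force on the tool from outside, world axes, zero at the start; "moment": the same for the moment, N m; "width": finger opening in m; "gripper_force": force on a finger pad.
Only numpy, scipy, OpenCV 4.12 (cv2) and the standard library are available. Lean on these libraries where they do the work, as an engineer would, in place of code of your own. Each camera call takes 0.05 s, during which the arm holds its last target. There are 200 camera calls.

## Task

Tip all five nuts from the green beaker into the shut dispenser's hopper and stand the empty beaker upright on its cork mat again. Then pull the red handle out until its pointer lines up with the orange clip, hold it there for about two seconds so that all the nuts roll into the white tray, and ease the gate fully shut without letting it snap back. Leave the jars, the bottle and the spoon where they are.

Things in the scene. Friction and masses are not known exactly. Their poses are not given: they have to be found in the camera images.
- dispenser: nut dispenser, screwed to the table: wooden open-topped hopper with a sloping steel floor, a dark sprung gate across its +x side, and a white tray before the gate. Origin on the table under the middle of the base, +x towards the tray, z up; the gate and its scale rail reach out to -y. Base 290 x 140 mm (x from -105 to +185 mm)
- hopper_mouth (a point): centre of the hopper's open top, at rim height (165 mm over the table); axes as the dispenser's. The mouth is 124 mm along x and 100 mm along y inside; walls 6 mm (the back one, at -x, 12 mm); the floor inside lies 40 to 125 mm below the rim
- tray_in (a point): centre of the white tray's floor, 18 mm over the table; axes as the dispenser's. The tray is about 125 x 120 mm inside, its walls rise 46 mm over the floor
- gate (a joint): how far the gate is pulled out, m: 0 is shut, up to 0.13. A spring pulls it shut: about 2 N when shut, 10 N at 0.1
- handle_grip (a point): point to grip on the gate's handle, a red upright round post of 18 mm diameter that travels with the gate; the point is on its axis, 13 mm below its top, 117 mm over the table. Pulling the gate out moves it along the dispenser's -y; when shut it stands 94 mm beyond the hopper's side. Below 75 mm over the table it is joined to the flat draw bar
- pointer (a point): tip of the red pointer that travels with the handle over the scale rail (rail top 36 mm over the table), 31 mm to the dispenser's +x of the post; axes as the dispenser's
- clip_mark (a point): the orange clip on the scale rail (6 mm wide), the place where the pointer has to stand; the point is where the pointer's tip is when lined up; axes as the dispenser's. It lies 70 to 110 mm to the dispenser's -y of the pointer's shut position
- beaker: open green enamel beaker, straight round: 62 mm outer diameter, 100 mm tall, walls 2.5 mm, floor 5 mm, about 180 g. Origin at the centre of its underside, z towards its mouth
- mat: round cork mat fixed on the table, 120 mm diameter, 4 mm thick, on which the beaker stands at first; origin at the centre of its underside
- nut1: loose brown nut in its shell, a ball of 26 mm diameter, 12 g; origin at its centre. At the start all five lie in the beaker
- nut2: loose brown nut in its shell, a ball of 26 mm diameter, 12 g; origin at its centre. At the start all five lie in the beaker
- nut3: loose brown nut in its shell, a ball of 26 mm diameter, 12 g; origin at its centre. At the start all five lie in the beaker
- nut4: loose brown nut in its shell, a ball of 26 mm diameter, 12 g; origin at its centre. At the start all five lie in the beaker
- nut5: loose brown nut in its shell, a ball of 26 mm diameter, 12 g; origin at its centre. At the start all five lie in the beaker
- jar_amber: bystander: loose amber jar with a dark lid, 68 mm diameter, 85 mm tall; origin at the centre of its underside
- jar_red: bystander: loose red jar, 68 mm diameter, 85 mm tall; origin at the centre of its underside
- jar_yellow: bystander: loose yellow jar, 68 mm diameter, 85 mm tall; origin at the centre of its underside
- jar_green: bystander: loose green jar, 68 mm diameter, 85 mm tall; origin at the centre of its underside
- sauce_bottle: bystander: loose orange sauce bottle, 60 mm diameter, 200 mm tall; origin at the centre of its underside
- spoon: bystander: loose metal spoon, 170 mm long, lying flat along its x
There are look-alikes about, which are no part of the job. Leave any purple look-alike of the beaker alone.

How it is judged:
On the way, in this order (a step that is already met when the one before it is completed fails the run):
1. all five nuts lie in the hopper, the gate shut (x of nut1 in the frame of hopper_mouth between -0.066 and 0.066 m and y of nut1 in the frame of hopper_mouth between -0.052 and 0.052 m and z of nut1 in the frame of hopper_mouth between -0.13 and 0 m and x of nut2 in the frame of hopper_mouth between -0.066 and 0.066 m and y of nut2 in the frame of hopper_mouth between -0.052 and 0.052 m and z of nut2 in the frame of hopper_mouth between -0.13 and 0 m and x of nut3 in the frame of hopper_mouth between -0.066 and 0.066 m and y of nut3 in the frame of hopper_mouth between -0.052 and 0.052 m and z of nut3 in the frame of hopper_mouth between -0.13 and 0 m and x of nut4 in the frame of hopper_mouth between -0.066 and 0.066 m and y of nut4 in the frame of hopper_mouth between -0.052 and 0.052 m and z of nut4 in the frame of hopper_mouth between -0.13 and 0 m and x of nut5 in the frame of hopper_mouth between -0.066 and 0.066 m and y of nut5 in the frame of hopper_mouth between -0.052 and 0.052 m and z of nut5 in the frame of hopper_mouth between -0.13 and 0 m and value of joint gate below 0.01 m), for 0.3 s.
2. the empty beaker stands upright on its mat (angle between beaker's own z axis and vertical below 0.1 rad and horizontal distance between beaker and mat below 0.03 m and z of beaker in the frame of mat below 0.012 m), for 0.3 s.
3. the pointer is held within 6 mm of the clip for a second (y of pointer in the frame of clip_mark between -0.006 and 0.006 m), for 1 s.
At the end, for the whole second after the job is handed in: all five nuts lie in the white tray, the gate is shut (within 4 mm), and the beaker stands still and upright (within 0.1 rad) on its mat, its centre within 30 mm of the mat's centre (all of step 2 and x of nut1 in the frame of tray_in between -0.062 and 0.062 m and y of nut1 in the frame of tray_in between -0.06 and 0.06 m and z of nut1 in the frame of tray_in between -0.005 and 0.045 m and x of nut2 in the frame of tray_in between -0.062 and 0.062 m and y of nut2 in the frame of tray_in between -0.06 and 0.06 m and z of nut2 in the frame of tray_in between -0.005 and 0.045 m and x of nut3 in the frame of tray_in between -0.062 and 0.062 m and y of nut3 in the frame of tray_in between -0.06 and 0.06 m and z of nut3 in the frame of tray_in between -0.005 and 0.045 m and x of nut4 in the frame of tray_in between -0.062 and 0.062 m and y of nut4 in the frame of tray_in between -0.06 and 0.06 m and z of nut4 in the frame of tray_in between -0.005 and 0.045 m and x of nut5 in the frame of tray_in between -0.062 and 0.062 m and y of nut5 in the frame of tray_in between -0.06 and 0.06 m and z of nut5 in the frame of tray_in between -0.005 and 0.045 m and value of joint gate below 0.004 m and linear speed of beaker below 0.02 m/s); the robot touches nothing.
It fails at once if the gate snaps back (faster than 0.5 m/s) (velocity of joint gate below -0.5 m/s).
It fails at once if a jar, the bottle or the spoon is moved more than 30 mm (distance of any of jar_amber, jar_red, jar_yellow, jar_green, sauce_bottle, spoon from where it was at the start of the episode above 0.03 m).
It fails at once if a jar or the bottle is tipped over (angle between any of jar_amber, jar_red, jar_yellow, jar_green, sauce_bottle's own z axis and vertical above 0.5 rad).
It also fails if it takes over 72 s, if anything falls off the work surface, if the arm or the gripper's body presses on something with over 40 N, if the wrist force passes 120 N, or if a joint passes its speed limit or range.

## Working session

There is one attempt and no reset: what is moved stays moved. The work goes in short steps, Python scripts to look and compute and a shell command to move; the robot and the scene stay as the last step left them, time stands still between calls to the robot, and variables do not carry over. Pictures are saved under pics/ and viewed, at most 10 in all, crops included, and the job is handed in when it is done.

```bash
mkdir -p pics; ls
cat > h.py <<'E'
import numpy as np, cv2
from rig import manip
def grab(n,tag):
    im=manip.get_image(n); cv2.imwrite(f'pics/{tag}.png',im['pixels']); np.savez(f'{tag}.npz',**im); return im
def pt(im,u,v,z=None):
    P=im['pose']; r=np.array([(u-im['cx'])/im['fx'],(v-im['cy'])/im['fy'],1.])
    if z is None: d=im['depth'][int(round(v)),int(round(u))]
    else: d=(z-P[2,3])/(P[:3,:3]@r)[2]
    return P[:3,:3]@(r*d)+P[:3,3]
def px(im,p):
    P=im['pose']; c=P[:3,:3].T@(np.array(p)-P[:3,3]); return im['fx']*c[0]/c[2]+im['cx'],im['fy']*c[1]/c[2]+im['cy']
E
python3 - <<'E'
from h import *
for n in('scene','top'):
    i=grab(n,n); print(n,i['fx'],i['pose'].round(3).tolist())
s=manip.get_state(); print(s,manip.grip_point_offset)
E
```

```text
pics
scene 413.6522432349008 [[-0.292, 0.56, -0.776, 1.486], [0.956, 0.161, -0.244, 0.218], [-0.012, -0.813, -0.582, 0.817], [0.0, 0.0, 0.0, 1.0]]
top 388.3078816173237 [[0.026, -0.995, 0.1, 0.453], [-1.0, -0.025, 0.011, -0.056], [-0.008, -0.1, -0.995, 1.138], [0.0, 0.0, 0.0, 1.0]]
{'clock': 0.1, 'qpos': array([-1.40897751e+00,  2.76527518e-01,  1.50598061e+00,  1.68264554e-05,
        1.36071061e+00, -1.20962516e-01]), 'qd': array([ 0.00084946, -0.00128613, -0.00406872, -0.00124111,  0.00112922,
        0.00018345]), 'effort': array([ 1.51103144e-03, -4.17699373e+01, -2.46405548e+01, -4.28649764e-05,
        5.83082423e-03, -6.77961111e-06]), 'position': array([ 0.16038744, -0.55169868,  0.23053896]), 'ee_rot': array([-8.13037056e-04,  9.90020902e-01,  1.40918248e-01, -8.38261936e-06]), 'contact_force': array([ 1.08976115, -0.25633132,  0.50783522]), 'moment': array([-0.01463621,  0.009559  , -0.04606248]), 'gripper_force': 0.0, 'width': 0.08509423984154157} 0.0187
```

View pics/scene.png

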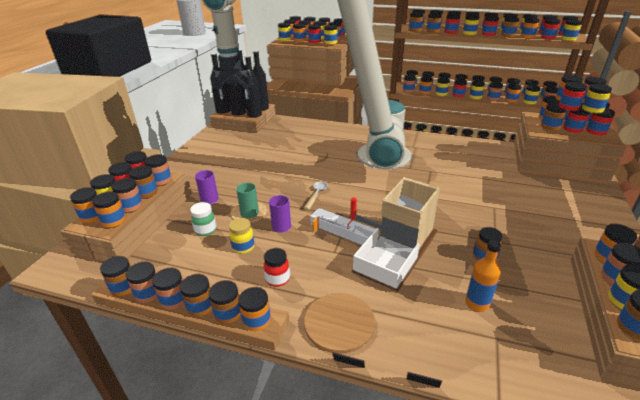

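View pics/top.png

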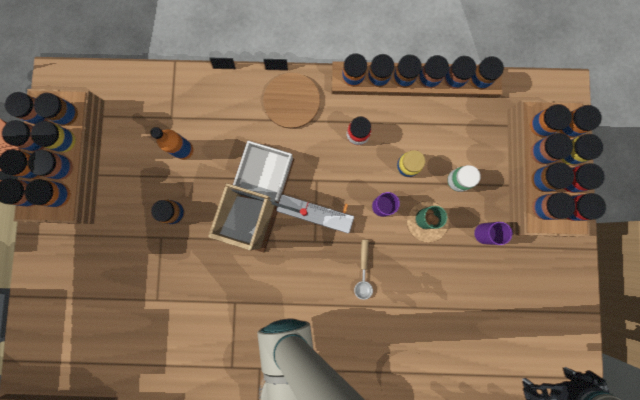

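The top view shows the green beaker at about (431,217), with purple look-alikes at (386,204) and (493,233). The hopper is at (242,216), the tray at (264,168), the red post at (304,212) and the clip at about (346,207). I'll enlarge this area.

Run:
```python
from h import *
i=cv2.imread('pics/top.png')[130:290,200:360]; cv2.imwrite('pics/a.png',cv2.resize(i,None,fx=3.7,fy=3.7,interpolation=2))
i=cv2.imread('pics/top.png')[140:260,370:510]; cv2.imwrite('pics/b.png',cv2.resize(i,None,fx=5,fy=5,interpolation=2))
```

```text
(no output)
```

View pics/a.png

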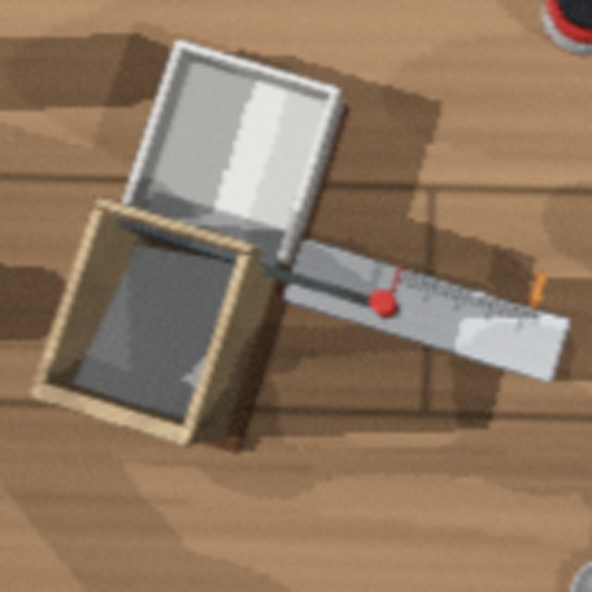

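View pics/b.png

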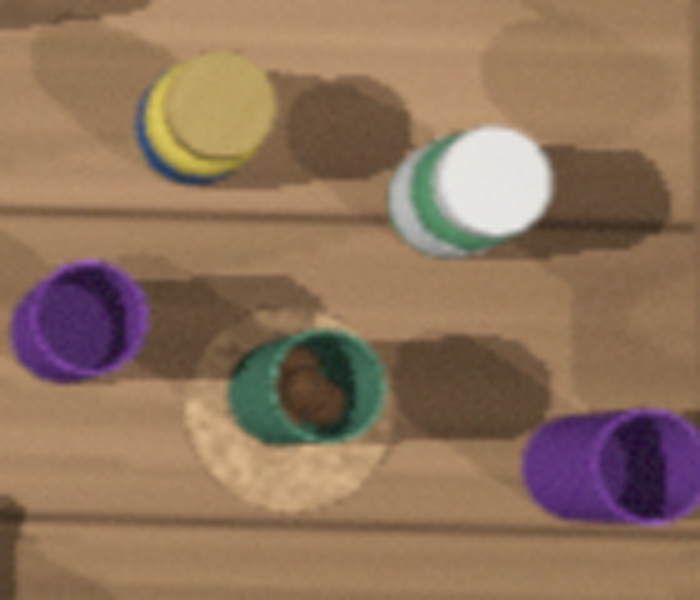

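The crops show the beaker rim centred at (435.6,217) with the nuts inside, and the mat at about (428,222). They also show the hopper rim corners, the post top, the pointer and the clip.

Run:
```python
from h import *
i=dict(np.load('top.npz'))
a=lambda x,y,z:pt(i,200+x/3.7,130+y/3.7,z).round(4)
b=lambda x,y,z:pt(i,370+x/5,140+y/5,z).round(4)
c=[a(*p,.165) for p in((100,203),(258,248),(188,440),(38,390))]
print('rim',c,np.mean(c,0)); 
for k in range(4): print(np.linalg.norm(c[k]-c[k-1]))
dy=(c[0]-c[1]+c[3]-c[2]);dx=(c[0]-c[3]+c[1]-c[2]); print('yaw',np.degrees(np.arctan2(dy[1],dy[0]))-90,np.degrees(np.arctan2(dx[1],dx[0])))
t=[a(*p,.064) for p in((178,42),(342,92),(290,262),(128,200))]; print('tray',t)
print('bar',a(310,240,.036),a(570,318,.036),a(552,380,.036))
print('post',a(383,301,.13)); print('ptr',a(399,270,.038),a(395,290,.038),'clip',a(545,275,.04),a(533,308,.04),a(539,290,.04))
print('beaker',b(328,386,.104),'mat',b(290,410,.004),'purple',b(92,320,.1),b(648,466,.1),'jars',b(220,105,.085),b(493,182,.085))
print('red',pt(i,359,126,.085),'spoon',pt(i,364,290,.01),pt(i,365,240,.01))
# depth-based beaker rim
v,u=np.mgrid[190:250,405:460];P=i['pose'];d=i['depth'][190:250,405:460]
X=np.stack([(u-i['cx'])/i['fx']*d,(v-i['cy'])/i['fy']*d,d],-1)@P[:3,:3].T+P[:3,3]
m=(X[...,2]>.095)&(X[...,2]<.115); q=X[m]; print(q.min(0),q.max(0),len(q))
```

```text
rim [array([0.5776, 0.1907, 0.165 ]), array([0.5494, 0.0813, 0.165 ]), array([0.4184, 0.1234, 0.165 ]), array([0.4492, 0.2263, 0.165 ])] [0.49865  0.155425 0.165   ]
0.1332438366304423
0.11297610366798815
0.1375987281917969
0.10741066055099001
yaw -15.531070449095054 -16.6749242837667
tray [array([0.7159, 0.1628, 0.064 ]), array([0.6802, 0.0362, 0.064 ]), array([0.5494, 0.071 , 0.064 ]), array([0.5933, 0.1952, 0.064 ])]
bar [0.5694 0.0595 0.036 ] [ 0.5143 -0.1422  0.036 ] [ 0.4666 -0.1293  0.036 ]
post [ 0.5177 -0.0032  0.13  ]
ptr [ 0.5477 -0.01    0.038 ] [ 0.5322 -0.0074  0.038 ] clip [ 0.5465 -0.1221  0.04  ] [ 0.521  -0.1135  0.04  ] [ 0.5349 -0.1178  0.04  ]
beaker [ 0.5127 -0.3534  0.104 ] mat [ 0.5039 -0.3601  0.004 ] purple [ 0.5451 -0.2285  0.1   ] [ 0.4748 -0.5237  0.1   ] jars [ 0.6668 -0.3003  0.085 ] [ 0.6277 -0.4492  0.085 ]
red [ 0.76166268 -0.14773891  0.085     ] spoon [ 0.30536546 -0.17617917  0.01      ] [ 0.44708307 -0.17698189  0.01      ]
[ 0.48399928 -0.38140062  0.09501152] [ 0.54495738 -0.31987179  0.10763394] 106
```

```bash
cat >> h.py <<'E'
from scipy.spatial.transform import Rotation as Ro
def unit(v): v=np.array(v,float); return v/np.linalg.norm(v)
def rot(d,y):
    d=unit(d); y=np.array(y,float); y=unit(y-d*(y@d)); return Ro.from_matrix(np.c_[np.cross(y,d),y,d])
def cur():
    s=manip.get_state(); w,x,y,z=s['ee_rot']; return s,s['position'],Ro.from_quat([x,y,z,w])
def go(grasp,R):
    "shift/turn from now so that the grasp point gets to 'grasp'"
    s,p,R0=cur(); t=np.array(grasp)-R.as_matrix()[:,2]*manip.grip_point_offset
    t=np.array(grasp)+R.as_matrix()[:,2]*manip.grip_point_offset
    print('t cm',((t-p)*100).round(2),'a deg',np.degrees((R*R0.inv()).as_rotvec()).round(1))
def gp():
    s,p,R=cur(); print('clock',round(s['clock'],2),'grasp',(p-R.as_matrix()[:,2]*manip.grip_point_offset).round(4),'axes',R.as_matrix().T.round(3).tolist(),'q',s['qpos'].round(2),'w',round(s['width'],4),'F',s['contact_force'].round(1))
E
sed -i '/t=np.array(grasp)-R/d' h.py; sed -i "s/s,p,R0=cur(); t=.*/s,p,R0=cur()/" h.py
python3 - <<'E'
from h import *
rad=unit([.5135,-.352,0]); tan=np.array([-rad[1],rad[0],0]); R=rot(tan+[0,0,-1],rad); d=R.as_matrix()[:,2]
B=np.array([.5135,-.352,.075]); print(d,rad); go(B-.13*d,R)
E
```

```text
[ 0.39980064  0.5832319  -0.70710678] [ 0.82481446 -0.56540349  0.        ]Traceback (most recent call last):
  File "<stdin>", line 3, in <module>
  File "h.py", line 21, in go
    print('t cm',((t-p)*100).round(2),'a deg',np.degrees((R*R0.inv()).as_rotvec()).round(1))
                     ^
NameError: name 'p' is not defined. Did you mean: 'np'?
```

```bash
sed -i 's/^    t=np.array(grasp)+R/    s,p,R0=cur(); t=np.array(grasp)+R/' h.py; sed -n 14,24p h.py
python3 - <<'E'
from h import *
rad=unit([.5135,-.352,0]); tan=np.array([-rad[1],rad[0],0]); R=rot(tan+[0,0,-1],rad); d=R.as_matrix()[:,2]
B=np.array([.5135,-.352,.075]); go(B-.13*d,R); gp()
E
```

```text
def rot(d,y):
    d=unit(d); y=np.array(y,float); y=unit(y-d*(y@d)); return Ro.from_matrix(np.c_[np.cross(y,d),y,d])
def cur():
    s=manip.get_state(); w,x,y,z=s['ee_rot']; return s,s['position'],Ro.from_quat([x,y,z,w])
def go(grasp,R):
    "shift/turn from now so that the grasp point gets to 'grasp'"
    s,p,R0=cur(); t=np.array(grasp)+R.as_matrix()[:,2]*manip.grip_point_offset
    print('t cm',((t-p)*100).round(2),'a deg',np.degrees((R*R0.inv()).as_rotvec()).round(1))
def gp():
    s,p,R=cur(); print('clock',round(s['clock'],2),'grasp',(p-R.as_matrix()[:,2]*manip.grip_point_offset).round(4),'axes',R.as_matrix().T.round(3).tolist(),'q',s['qpos'].round(2),'w',round(s['width'],4),'F',s['contact_force'].round(1))
t cm [30.86 13.48 -7.68] a deg [ 26.8 -37.2  37.3]
clock 0.1 grasp [ 0.1604 -0.5517  0.2492] axes [[0.96, 0.279, 0.0], [0.279, -0.96, -0.002], [-0.0, 0.002, -1.0]] q [-1.41  0.28  1.51  0.    1.36 -0.12] w 0.0851 F [ 1.1 -0.3  0.5]
```

```bash
python3 -m pendant '[{"jaw":1,"tx":16,"ty":7,"tz":2,"ax":13,"ay":-18,"az":18},{"jaw":1,"tx":16,"ty":7,"tz":2,"ax":13,"ay":-18,"az":18},{"jaw":1,"tx":16,"ty":7,"tz":2,"ax":13,"ay":-18,"az":18},{"jaw":1,"tx":30.9,"ty":13.5,"tz":2,"ax":26.8,"ay":-37.2,"az":37.3},{"jaw":1,"tx":30.9,"ty":13.5,"tz":2,"ax":26.8,"ay":-37.2,"az":37.3},{"jaw":1,"tx":30.9,"ty":13.5,"tz":-3,"ax":26.8,"ay":-37.2,"az":37.3},{"jaw":1,"tx":30.9,"ty":13.5,"tz":-3,"ax":26.8,"ay":-37.2,"az":37.3},{"jaw":1,"tx":30.9,"ty":13.5,"tz":-3,"ax":26.8,"ay":-37.2,"az":37.3},{"jaw":1,"tx":30.9,"ty":13.5,"tz":-3,"ax":26.8,"ay":-37.2,"az":37.3},{"jaw":1,"tx":30.9,"ty":13.5,"tz":-3,"ax":26.8,"ay":-37.2,"az":37.3}]' 60
python3 - <<'E'
from h import *
gp()
rad=unit([.5135,-.352,0]); tan=np.array([-rad[1],rad[0],0]); R=rot(tan+[0,0,-1],rad); d=R.as_matrix()[:,2]
B=np.array([.5135,-.352,.075]); go(B-.13*d,R);go(B-.06*d,R); go(B,R)
grab('scene','s1')
E
```

```text
clock: 1.35
position: [0.4691, -0.4179, 0.2042]
ee_rot: [-0.175, 0.818, 0.431, 0.339]
contact_force: [-0.6, 0.3, 0.1]
width: 0.0852
gripper_force: 0.0
clock 1.35 grasp [ 0.4615 -0.4287  0.2174] axes [[0.399, 0.587, 0.705], [0.824, -0.567, 0.006], [0.403, 0.578, -0.709]] q [-1.2   0.56  1.39  0.63  1.68 -0.68] w 0.0852 F [-0.6  0.3  0.1]
t cm [-0.01  0.09 -5.05] a deg [0.3 0.2 0.1]
t cm [  2.79   4.18 -10.  ] a deg [0.3 0.2 0.1]
t cm [  5.19   7.68 -14.24] a deg [0.3 0.2 0.1]
```

View pics/s1.png

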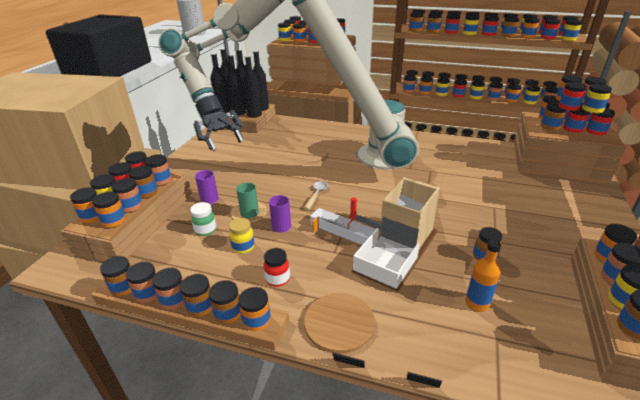

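The gripper is open at about (222,128), up and to the right of the green beaker at (247,200), and clear of everything. I'll move in.

```bash
python3 -m pendant '[{"jaw":1,"tx":0,"ty":0,"tz":-5,"ax":0.3,"ay":0.2},{"jaw":1,"tx":0,"ty":0,"tz":-5,"ax":0.3,"ay":0.2},{"jaw":1,"tx":2.8,"ty":4.2,"tz":-10,"ax":0.3,"ay":0.2},{"jaw":1,"tx":2.8,"ty":4.2,"tz":-10,"ax":0.3,"ay":0.2},{"jaw":1,"tx":4,"ty":6,"tz":-12.2,"ax":0.3,"ay":0.2},{"jaw":1,"tx":5.2,"ty":7.7,"tz":-14.2,"ax":0.3,"ay":0.2},{"jaw":1,"tx":5.2,"ty":7.7,"tz":-14.2,"ax":0.3,"ay":0.2},{"jaw":-1,"tx":5.2,"ty":7.7,"tz":-14.2,"ax":0.3,"ay":0.2},{"jaw":-1,"tx":5.2,"ty":7.7,"tz":-14.2,"ax":0.3,"ay":0.2},{"jaw":-1,"tx":5.2,"ty":7.7,"tz":-14.2,"ax":0.3,"ay":0.2}]' 60
python3 - <<'E'
from h import *
gp()
E
```

```text
clock 1.4 grasp [ 0.4616 -0.4285  0.217 ] axes [[0.399, 0.586, 0.705], [0.824, -0.566, 0.005], [0.402, 0.579, -0.709]] q [-1.2   0.56  1.39  0.63  1.68 -0.68] w 0.0854 F [-0.1 -0.5  0.2]invalid input at $[0]: expected keys jaw, tx, ty, tz, ax, ay, az
```

```bash
python3 -m pendant '[{"jaw":1,"tx":0,"ty":0,"tz":-5,"ax":0.3,"ay":0.2,"az":0},{"jaw":1,"tx":0,"ty":0,"tz":-5,"ax":0.3,"ay":0.2,"az":0},{"jaw":1,"tx":2.8,"ty":4.2,"tz":-10,"ax":0.3,"ay":0.2,"az":0},{"jaw":1,"tx":2.8,"ty":4.2,"tz":-10,"ax":0.3,"ay":0.2,"az":0},{"jaw":1,"tx":4,"ty":6,"tz":-12.2,"ax":0.3,"ay":0.2,"az":0},{"jaw":1,"tx":5.2,"ty":7.7,"tz":-14.2,"ax":0.3,"ay":0.2,"az":0},{"jaw":1,"tx":5.2,"ty":7.7,"tz":-14.2,"ax":0.3,"ay":0.2,"az":0},{"jaw":-1,"tx":5.2,"ty":7.7,"tz":-14.2,"ax":0.3,"ay":0.2,"az":0},{"jaw":-1,"tx":5.2,"ty":7.7,"tz":-14.2,"ax":0.3,"ay":0.2,"az":0},{"jaw":-1,"tx":5.2,"ty":7.7,"tz":-14.2,"ax":0.3,"ay":0.2,"az":0}]' 60
python3 - <<'E'
from h import *
gp()
E
```

```text
clock: 2.65
position: [0.5221, -0.3422, 0.0615]
ee_rot: [-0.179, 0.818, 0.429, 0.34]
contact_force: [-1.2, -2.4, 6.3]
width: 0.0615
gripper_force: 65.0
clock 2.65 grasp [ 0.5146 -0.3531  0.0747] axes [[0.401, 0.581, 0.709], [0.823, -0.567, -0.0], [0.402, 0.584, -0.706]] q [-1.08  0.65  1.62  0.7   1.36 -0.8 ] w 0.0615 F [-1.2 -2.4  6.3]
```

```bash
python3 -m pendant '[{"jaw":-1,"tx":0,"ty":0,"tz":3,"ax":0,"ay":0,"az":0},{"jaw":-1,"tx":0,"ty":0,"tz":7,"ax":0,"ay":0,"az":0},{"jaw":-1,"tx":0,"ty":0,"tz":12,"ax":0,"ay":0,"az":0},{"jaw":-1,"tx":0,"ty":0,"tz":17,"ax":0,"ay":0,"az":0},{"jaw":-1,"tx":0,"ty":0,"tz":21,"ax":0,"ay":0,"az":0},{"jaw":-1,"tx":0,"ty":0,"tz":22,"ax":0,"ay":0,"az":0},{"jaw":-1,"tx":0,"ty":0,"tz":22,"ax":0,"ay":0,"az":0}]' 60
cat > pour.py <<'E'
from h import *
dy=np.array([.267,.964,0]); dx=np.array([.964,-.267,0]); C=np.array([.5015,.1546,0])
def P(e,phi):
    e,phi=np.radians(e),np.radians(phi); d=dy*np.cos(e)+[0,0,np.sin(e)]
    return Ro.from_rotvec(unit(d)*phi)*rot(d,dx)
E
python3 - <<'E'
from pour import *
gp(); go(C+.015*dy-.01*dx+[0,0,.295],P(-45,0))
E
```

```text
clock: 3.52
position: [0.5209, -0.3406, 0.2786]
ee_rot: [-0.18, 0.818, 0.429, 0.338]
contact_force: [0.4, 0.4, -3.1]
width: 0.0614
gripper_force: 65.8
clock 3.52 grasp [ 0.5135 -0.3515  0.2918] axes [[0.403, 0.581, 0.708], [0.824, -0.566, -0.005], [0.398, 0.585, -0.707]] q [-1.08  0.45  1.38  0.69  1.7  -0.52] w 0.0614 F [ 0.4  0.4 -3.1]
t cm [-2.15 52.5   0.32] a deg [-0.1 -0.2 19. ]
```

```bash
python3 -m pendant '[{"jaw":-1,"tx":0,"ty":3,"tz":0.3,"ax":0,"ay":0,"az":2},{"jaw":-1,"tx":0,"ty":8,"tz":0.3,"ax":0,"ay":0,"az":4},{"jaw":-1,"tx":-0.5,"ty":14,"tz":0.3,"ax":0,"ay":0,"az":6},{"jaw":-1,"tx":-1,"ty":20,"tz":0.3,"ax":0,"ay":0,"az":8},{"jaw":-1,"tx":-1,"ty":26,"tz":0.3,"ax":0,"ay":0,"az":10},{"jaw":-1,"tx":-1.5,"ty":32,"tz":0.3,"ax":0,"ay":0,"az":12},{"jaw":-1,"tx":-2,"ty":38,"tz":0.3,"ax":0,"ay":0,"az":14},{"jaw":-1,"tx":-2.1,"ty":44,"tz":0.3,"ax":0,"ay":0,"az":16},{"jaw":-1,"tx":-2.1,"ty":49,"tz":0.3,"ax":0,"ay":0,"az":18},{"jaw":-1,"tx":-2.1,"ty":52,"tz":0.3,"ax":0,"ay":0,"az":19}]' 60
python3 - <<'E'
from pour import *
gp(); G=C+.015*dy-.01*dx
for e,f,z in((-45,0,.295),(-20,20,.295),(0,50,.285),(0,75,.265),(0,100,.25),(0,125,.245),(0,150,.245)): go(G+[0,0,z],P(e,f))
E
```

```text
clock: 4.78
position: [0.4975, 0.1831, 0.2805]
ee_rot: [-0.236, 0.735, 0.56, 0.302]
contact_force: [0.8, -0.3, -3.3]
width: 0.0608
gripper_force: 65.9
clock 4.78 grasp [0.4942 0.1703 0.2937] axes [[0.191, 0.679, 0.709], [0.965, -0.262, -0.009], [0.18, 0.685, -0.706]] q [-0.31  0.11  1.87  0.82  1.32 -0.33] w 0.0608 F [ 0.8 -0.3 -3.3]
t cm [0.19 0.13 0.12] a deg [-0.2 -0.5 -0.3]
t cm [0.3  0.55 0.81] a deg [ 28.1   9.4 -11.2]
t cm [0.33 0.66 0.45] a deg [ 52.7  34.1 -20. ]
t cm [ 0.33  0.66 -1.55] a deg [ 55.3  57.9 -29.7]
t cm [ 0.33  0.66 -3.05] a deg [ 56.1  81.9 -39.2]
t cm [ 0.33  0.66 -3.55] a deg [ 55.  106.2 -48.7]
t cm [ 0.33  0.66 -3.55] a deg [ 51.6 130.7 -57.9]
```

```bash
python3 -m pendant '[{"jaw":-1,"tx":0.3,"ty":0.5,"tz":0.4,"ax":9,"ay":3,"az":-4},{"jaw":-1,"tx":0.3,"ty":0.5,"tz":0.8,"ax":18,"ay":6,"az":-7},{"jaw":-1,"tx":0.3,"ty":0.55,"tz":0.8,"ax":28,"ay":9.4,"az":-11},{"jaw":-1,"tx":0.3,"ty":0.6,"tz":0.7,"ax":36,"ay":17,"az":-14},{"jaw":-1,"tx":0.3,"ty":0.6,"tz":0.5,"ax":44,"ay":25,"az":-17},{"jaw":-1,"tx":0.3,"ty":0.6,"tz":0.4,"ax":52.7,"ay":34,"az":-20},{"jaw":-1,"tx":0.3,"ty":0.6,"tz":-0.2,"ax":53.5,"ay":42,"az":-23},{"jaw":-1,"tx":0.3,"ty":0.6,"tz":-0.9,"ax":54.5,"ay":50,"az":-26},{"jaw":-1,"tx":0.3,"ty":0.6,"tz":-1.5,"ax":55.3,"ay":58,"az":-29.7},{"jaw":-1,"tx":0.3,"ty":0.6,"tz":-1.5,"ax":55.3,"ay":58,"az":-29.7}]' 60
python3 - <<'E'
from pour import *
gp(); G=C+.015*dy-.01*dx
for e,f,z in((0,75,.265),(0,100,.25),(0,125,.245),(0,150,.245)): go(G+[0,0,z],P(e,f))
a=grab('scene','s2')['pixels'][130:330,300:520]; b=grab('top','t2')['pixels'][100:300,180:400]
cv2.imwrite('pics/c.png',cv2.resize(np.hstack([a,b]),None,fx=1.8,fy=1.8))
E
```

```text
clock: 6.02
position: [0.5028, 0.1866, 0.2662]
ee_rot: [-0.68, 0.709, -0.005, 0.184]
contact_force: [-0.2, -1.7, -1.9]
width: 0.0612
gripper_force: 66.2
clock 6.03 grasp [0.4978 0.1686 0.2663] axes [[0.932, -0.258, 0.255], [0.244, -0.074, -0.967], [0.268, 0.963, -0.006]] q [-0.55  0.53  2.2   1.32  1.67  0.14] w 0.0612 F [-0.2 -1.7 -1.9]
t cm [-0.19  0.31 -0.12] a deg [ 0.3 -0.3  0.1]
t cm [-0.19  0.31 -1.62] a deg [ 7.  23.8 -0. ]
t cm [-0.19  0.31 -2.12] a deg [13.6 47.9 -0.1]
t cm [-0.19  0.31 -2.12] a deg [20.3 72.  -0.2]
```

View pics/c.png

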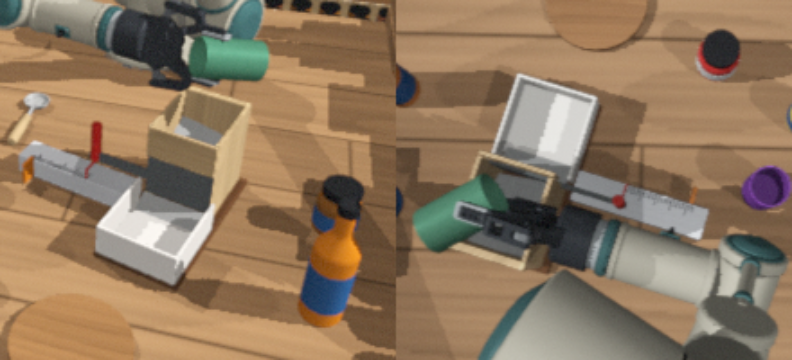

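In the left half the beaker lies over the hopper, at about (228,58). In the right half the mouth points towards the gripper at about (495,195), inside the hopper outline. I'll carry on pouring, slowly.

```bash
python3 -m pendant '[{"jaw":-1,"tx":-0.2,"ty":0.3,"tz":-0.6,"ax":2.5,"ay":8,"az":0},{"jaw":-1,"tx":-0.2,"ty":0.3,"tz":-1.1,"ax":4.5,"ay":16,"az":0},{"jaw":-1,"tx":-0.2,"ty":0.3,"tz":-1.6,"ax":7,"ay":24,"az":0},{"jaw":-1,"tx":-0.2,"ty":0.3,"tz":-1.9,"ax":9,"ay":32,"az":0},{"jaw":-1,"tx":-0.2,"ty":0.3,"tz":-2.1,"ax":11.4,"ay":40,"az":0},{"jaw":-1,"tx":-0.2,"ty":0.3,"tz":-2.1,"ax":13.6,"ay":48,"az":0},{"jaw":-1,"tx":-0.2,"ty":0.3,"tz":-2.1,"ax":16,"ay":56,"az":0},{"jaw":-1,"tx":-0.2,"ty":0.3,"tz":-2.1,"ax":18,"ay":64,"az":0},{"jaw":-1,"tx":-0.2,"ty":0.3,"tz":-2.1,"ax":20.3,"ay":72,"az":0},{"jaw":-1,"tx":-0.2,"ty":0.3,"tz":-2.1,"ax":20.3,"ay":72,"az":0}]' 60
python3 -m pendant '[{"jaw":-1,"tx":0,"ty":0,"tz":0,"ax":1,"ay":4,"az":0},{"jaw":-1,"tx":0,"ty":0,"tz":0,"ax":2,"ay":8,"az":0},{"jaw":-1,"tx":0,"ty":0,"tz":0,"ax":2,"ay":8,"az":0},{"jaw":-1,"tx":0,"ty":0,"tz":0,"ax":2,"ay":8,"az":0},{"jaw":-1,"tx":0,"ty":0,"tz":0,"ax":2,"ay":8,"az":0}]' 60
python3 - <<'E'
from pour import *
gp()
a=grab('scene','s3')['pixels'][130:330,300:520]; b=grab('top','t3')['pixels'][100:300,180:400]
cv2.imwrite('pics/d.png',cv2.resize(np.hstack([a,b]),None,fx=1.8,fy=1.8))
E
```

```text
clock: 7.38
position: [0.5014, 0.189, 0.2466]
ee_rot: [0.655, -0.56, 0.431, 0.267]
contact_force: [-0.3, -0.7, -1.8]
width: 0.0612
gripper_force: 66.2
clock: 8.0
position: [0.5014, 0.1888, 0.2463]
ee_rot: [0.633, -0.528, 0.471, 0.314]
contact_force: [-0.5, -0.1, -2.5]
width: 0.0613
gripper_force: 66.3
clock 8.0 grasp [0.4965 0.1708 0.2464] axes [[0.359, -0.101, -0.928], [-0.895, 0.245, -0.373], [0.265, 0.964, -0.002]] q [-0.54  0.58  2.22  1.31  1.66  1.52] w 0.0613 F [-0.5 -0.1 -2.5]
```

View pics/d.png

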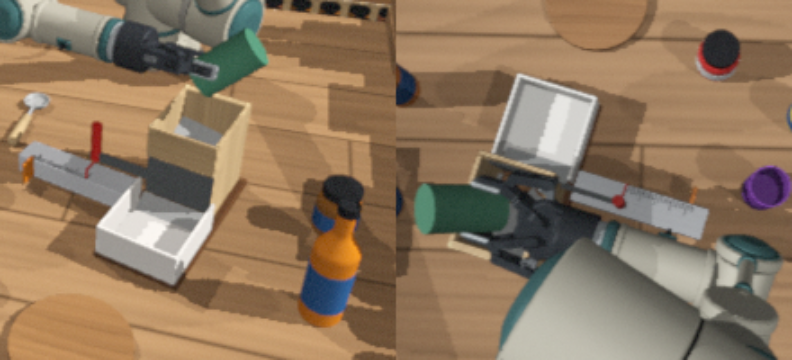

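```bash
python3 -m pendant '[{"jaw":-1,"tx":0,"ty":0,"tz":0,"ax":-2.5,"ay":-9,"az":0},{"jaw":-1,"tx":0,"ty":0,"tz":0.5,"ax":-5,"ay":-19,"az":0},{"jaw":-1,"tx":0,"ty":0,"tz":1,"ax":-8,"ay":-29,"az":0},{"jaw":-1,"tx":0,"ty":0,"tz":2,"ax":-11,"ay":-39,"az":0},{"jaw":-1,"tx":0,"ty":0,"tz":3,"ax":-13.5,"ay":-49,"az":0},{"jaw":-1,"tx":0,"ty":0,"tz":4,"ax":-16,"ay":-58,"az":0},{"jaw":-1,"tx":0,"ty":0,"tz":5,"ax":-19,"ay":-68,"az":0},{"jaw":-1,"tx":0,"ty":0,"tz":5,"ax":-21,"ay":-77,"az":0},{"jaw":-1,"tx":0,"ty":0,"tz":5,"ax":-23.5,"ay":-85,"az":0},{"jaw":-1,"tx":0,"ty":0,"tz":5,"ax":-23.5,"ay":-85,"az":0}]' 60
python3 - <<'E'
from pour import *
gp(); G=C+.015*dy-.01*dx-.25*dy
for e,f in((0,45),(-25,20),(-45,0)): go(G+[0,0,.3],P(e,f))
E
```

```text
clock: 9.35
position: [0.5013, 0.1889, 0.2964]
ee_rot: [-0.673, 0.707, 0.027, 0.215]
contact_force: [-0.5, 0.1, -1.9]
width: 0.0613
gripper_force: 66.2
clock 9.35 grasp [0.4963 0.1709 0.2964] axes [[0.906, -0.252, 0.341], [0.328, -0.093, -0.94], [0.268, 0.963, -0.002]] q [-0.54  0.47  2.18  1.33  1.69  0.12] w 0.0613 F [-0.5  0.1 -1.9]
t cm [ -6.72 -24.01   0.36] a deg [ -6.6 -24.2   0.1]
t cm [ -6.76 -24.18  -0.43] a deg [-35.6 -41.2  11. ]
t cm [ -6.86 -24.54  -0.96] a deg [-55.4 -53.4  27.6]
```

```bash
python3 -m pendant '[{"jaw":-1,"tx":-0.5,"ty":-2,"tz":0.4,"ax":-2,"ay":-8,"az":0},{"jaw":-1,"tx":-1.5,"ty":-5,"tz":0.4,"ax":-4,"ay":-16,"az":0},{"jaw":-1,"tx":-2.5,"ty":-9,"tz":0.4,"ax":-6.6,"ay":-24.2,"az":0},{"jaw":-1,"tx":-3.5,"ty":-13,"tz":0,"ax":-16,"ay":-30,"az":4},{"jaw":-1,"tx":-4.5,"ty":-17,"tz":0,"ax":-26,"ay":-36,"az":7},{"jaw":-1,"tx":-5.5,"ty":-20,"tz":-0.4,"ax":-35.6,"ay":-41.2,"az":11},{"jaw":-1,"tx":-6.5,"ty":-23,"tz":-0.6,"ax":-42,"ay":-45,"az":17},{"jaw":-1,"tx":-6.9,"ty":-24.5,"tz":-0.8,"ax":-49,"ay":-49,"az":22},{"jaw":-1,"tx":-6.9,"ty":-24.5,"tz":-1,"ax":-55.4,"ay":-53.4,"az":27.6},{"jaw":-1,"tx":-6.9,"ty":-24.5,"tz":-1,"ax":-55.4,"ay":-53.4,"az":27.6}]' 60
python3 - <<'E'
from pour import *
gp()
im=grab('top','t4'); b=im['pixels'][80:320,180:520]
cv2.imwrite('pics/e.png',cv2.resize(b,None,fx=2.3,fy=2.3))
E
```

```text
clock: 10.6
position: [0.432, -0.055, 0.2876]
ee_rot: [-0.231, 0.735, 0.56, 0.305]
contact_force: [-0.1, 0.2, -2.3]
width: 0.0615
gripper_force: 66.1
clock 10.6 grasp [ 0.4285 -0.0677  0.3009] axes [[0.186, 0.683, 0.706], [0.964, -0.265, 0.002], [0.189, 0.681, -0.708]] q [-0.84  0.16  1.79  0.64  1.66 -0.67] w 0.0615 F [-0.1  0.2 -2.3]
```

View pics/e.png

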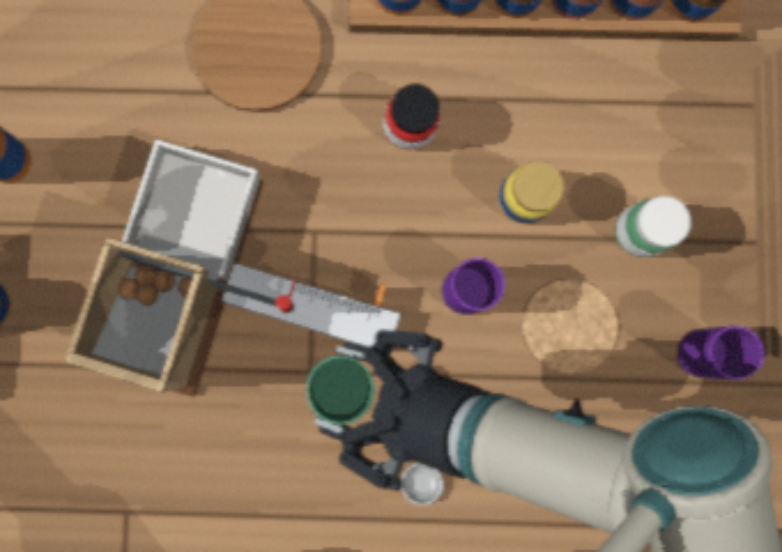

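All five nuts are in the hopper, at about (147,280) in this crop. The beaker at (341,389) is empty, and the mat is centred at about (571,325).

Run:
```python
from h import *
i=dict(np.load('t4.npz')); m=pt(i,180+571/2.3,80+325/2.3,.004); print('mat',m)
rad=unit([.5135,-.352,0]); tan=np.array([-rad[1],rad[0],0]); R=rot(tan+[0,0,-1],rad)
for z in(.295,.1,.077): go([m[0],m[1],z],R)
f=lambda x,y,z:pt(i,180+x/2.3,80+y/2.3,z).round(4)
print('clip',f(381,294,.04),'post',f(285,303,.13),'ptr',f(292,285,.038))
```

```text
mat [ 0.50598101 -0.36082407  0.004     ]
t cm [  8.16 -29.47  -0.49] a deg [ -0.  -0. -19.]
t cm [  8.16 -29.47 -19.99] a deg [ -0.  -0. -19.]
t cm [  8.16 -29.47 -22.29] a deg [ -0.  -0. -19.]
clip [ 0.5365 -0.1177  0.04  ] post [ 0.5167 -0.0043  0.13  ] ptr [ 0.545  -0.0076  0.038 ]
```

```bash
python3 -m pendant '[{"jaw":-1,"tx":1,"ty":-4,"tz":-0.5,"ax":0,"ay":0,"az":-3},{"jaw":-1,"tx":3,"ty":-10,"tz":-0.5,"ax":0,"ay":0,"az":-7},{"jaw":-1,"tx":5,"ty":-16,"tz":-0.5,"ax":0,"ay":0,"az":-11},{"jaw":-1,"tx":6.5,"ty":-22,"tz":-0.5,"ax":0,"ay":0,"az":-15},{"jaw":-1,"tx":8,"ty":-27,"tz":-0.5,"ax":0,"ay":0,"az":-19},{"jaw":-1,"tx":8.2,"ty":-29.5,"tz":-1,"ax":0,"ay":0,"az":-19},{"jaw":-1,"tx":8.2,"ty":-29.5,"tz":-5,"ax":0,"ay":0,"az":-19},{"jaw":-1,"tx":8.2,"ty":-29.5,"tz":-10,"ax":0,"ay":0,"az":-19},{"jaw":-1,"tx":8.2,"ty":-29.5,"tz":-15,"ax":0,"ay":0,"az":-19},{"jaw":-1,"tx":8.2,"ty":-29.5,"tz":-18.5,"ax":0,"ay":0,"az":-19}]' 60
python3 -m pendant '[{"jaw":-1,"tx":0,"ty":0,"tz":-1.5,"ax":0,"ay":0,"az":0},{"jaw":-1,"tx":0,"ty":0,"tz":-2.5,"ax":0,"ay":0,"az":0},{"jaw":-1,"tx":0,"ty":0,"tz":-3,"ax":0,"ay":0,"az":0},{"jaw":-1,"tx":0,"ty":0,"tz":-3.3,"ax":0,"ay":0,"az":0},{"jaw":-1,"tx":0,"ty":0,"tz":-3.5,"ax":0,"ay":0,"az":0},{"jaw":-1,"tx":0,"ty":0,"tz":-3.5,"ax":0,"ay":0,"az":0}]'
python3 - <<'E'
from h import *
gp()
E
```

```text
clock: 11.9
position: [0.513, -0.3499, 0.097]
ee_rot: [-0.182, 0.818, 0.428, 0.339]
contact_force: [-0.1, -0.6, -1.2]
width: 0.0611
gripper_force: 66.1
clock: 12.65
position: [0.5146, -0.3513, 0.0668]
ee_rot: [-0.177, 0.817, 0.432, 0.339]
contact_force: [0.1, 0.6, -1.5]
width: 0.0617
gripper_force: 66.1
clock 12.65 grasp [ 0.5071 -0.3622  0.0801] axes [[0.398, 0.585, 0.707], [0.825, -0.565, 0.003], [0.401, 0.582, -0.708]] q [-1.09  0.65  1.6   0.69  1.38 -0.81] w 0.0617 F [ 0.1  0.6 -1.5]
```

```bash
python3 -m pendant '[{"jaw":-1,"tx":0,"ty":0,"tz":-0.2,"ax":0,"ay":0,"az":0},{"jaw":-1,"tx":0,"ty":0,"tz":-0.35,"ax":0,"ay":0,"az":0},{"jaw":-1,"tx":0,"ty":0,"tz":-0.45,"ax":0,"ay":0,"az":0},{"jaw":-1,"tx":0,"ty":0,"tz":-0.45,"ax":0,"ay":0,"az":0}]'
python3 - <<'E'
from h import *
gp()
E
```

```text
clock: 13.15
position: [0.5144, -0.3512, 0.0617]
ee_rot: [-0.178, 0.817, 0.431, 0.339]
contact_force: [-0.4, -0.0, -1.7]
width: 0.061
gripper_force: 66.2
clock 13.15 grasp [ 0.5069 -0.362   0.0749] axes [[0.399, 0.584, 0.707], [0.825, -0.565, 0.002], [0.4, 0.583, -0.707]] q [-1.09  0.66  1.61  0.69  1.37 -0.81] w 0.061 F [-0.4 -0.  -1.7]
```

```bash
python3 -m pendant '[{"jaw":-1,"tx":0,"ty":0,"tz":-0.15,"ax":0,"ay":0,"az":0},{"jaw":-1,"tx":0,"ty":0,"tz":-0.15,"ax":0,"ay":0,"az":0},{"jaw":0.5,"tx":0,"ty":0,"tz":-0.15,"ax":0,"ay":0,"az":0},{"jaw":1,"tx":0,"ty":0,"tz":-0.1,"ax":0,"ay":0,"az":0},{"jaw":1,"tx":0,"ty":0,"tz":0,"ax":0,"ay":0,"az":0},{"jaw":1,"tx":-0.4,"ty":-0.6,"tz":0.7,"ax":0,"ay":0,"az":0},{"jaw":1,"tx":-1.2,"ty":-1.8,"tz":2.1,"ax":0,"ay":0,"az":0},{"jaw":1,"tx":-2.8,"ty":-4.1,"tz":4.9,"ax":0,"ay":0,"az":0},{"jaw":1,"tx":-5.2,"ty":-7.6,"tz":9.2,"ax":0,"ay":0,"az":0},{"jaw":1,"tx":-5.2,"ty":-7.6,"tz":14,"ax":0,"ay":0,"az":0}]'
python3 - <<'E'
from h import *
gp()
im=grab('top','t5'); a=im['pixels'][150:270,190:510]; b=grab('scene','s5')['pixels'][140:260,180:500]
cv2.imwrite('pics/f.png',cv2.resize(np.vstack([a,b]),None,fx=2.4,fy=2.4))
# rim from depth
v,u=np.mgrid[190:250,405:460];P=im['pose'];d=im['depth'][190:250,405:460]
X=np.stack([(u-im['cx'])/im['fx']*d,(v-im['cy'])/im['fy']*d,d],-1)@P[:3,:3].T+P[:3,3]
q=X[(X[...,2]>.095)&(X[...,2]<.115)]; print(q.min(0),q.max(0),len(q))
# tool-down over post, fingers along pull axis
n=np.array([-.267,-.964,0]); R=rot([0,0,-1],-n); R2=rot([0,0,-1],n); p=np.array([.517,-.004,0])
for r in(R,R2):
    for z in(.25,.117): go(p+[0,0,z],r)
E
```

```text
clock: 14.4
position: [0.4603, -0.4311, 0.2031]
ee_rot: [-0.176, 0.818, 0.43, 0.338]
contact_force: [0.5, 0.7, -0.2]
width: 0.0851
gripper_force: 0.0
clock 14.4 grasp [ 0.4528 -0.4419  0.2164] axes [[0.402, 0.584, 0.705], [0.823, -0.568, 0.002], [0.402, 0.579, -0.709]] q [-1.21  0.57  1.36  0.62  1.7  -0.69] w 0.0851 F [ 0.5  0.7 -0.2]
[ 0.47631782 -0.39211527  0.09515202] [ 0.53756516 -0.32964286  0.10793898] 107
t cm [ 5.43 42.68  2.3 ] a deg [-49.  -17.  102.4]
t cm [  5.43  42.68 -11.  ] a deg [-49.  -17.  102.4]
t cm [ 5.43 42.68  2.3 ] a deg [-15.6  45.  -67.4]
t cm [  5.43  42.68 -11.  ] a deg [-15.6  45.  -67.4]
```

View pics/f.png

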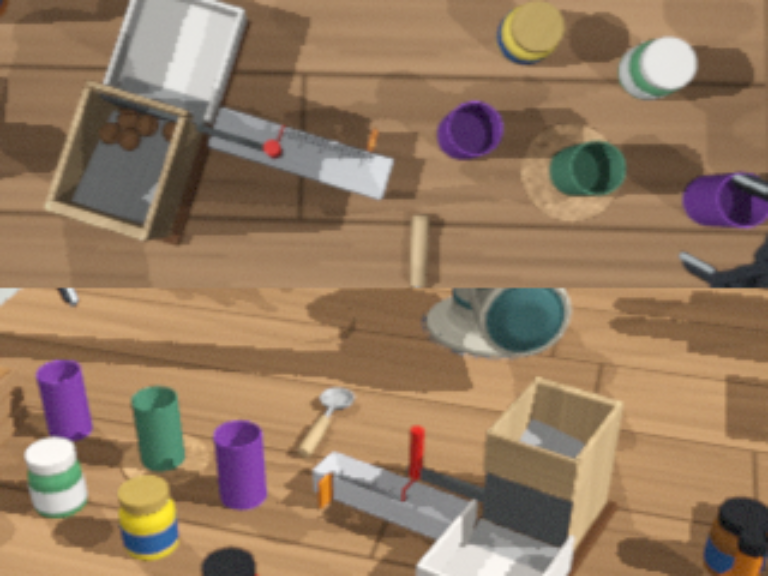

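The beaker stands upright on the mat at (586,168), and the nuts are in the hopper with the gate shut. Next is the handle.

```bash
python3 -m pendant '[{"jaw":1,"tx":0,"ty":3,"tz":3,"ax":-4,"ay":-1.5,"az":9},{"jaw":1,"tx":1,"ty":8,"tz":4,"ax":-8,"ay":-3,"az":18},{"jaw":1,"tx":2,"ty":14,"tz":4,"ax":-13,"ay":-4.5,"az":27},{"jaw":1,"tx":3,"ty":20,"tz":4,"ax":-17,"ay":-6,"az":36},{"jaw":1,"tx":4,"ty":25,"tz":4,"ax":-21.5,"ay":-7.5,"az":45},{"jaw":1,"tx":4.5,"ty":30,"tz":4,"ax":-26,"ay":-9,"az":54},{"jaw":1,"tx":5,"ty":35,"tz":4,"ax":-30,"ay":-10.5,"az":63},{"jaw":1,"tx":5.2,"ty":39,"tz":4,"ax":-34.5,"ay":-12,"az":72},{"jaw":1,"tx":5.4,"ty":42,"tz":3,"ax":-39,"ay":-13.5,"az":81},{"jaw":1,"tx":5.4,"ty":42.7,"tz":2.3,"ax":-43,"ay":-15,"az":90}]'
python3 - <<'E'
from h import *
gp()
n=np.array([-.267,-.964,0]); R=rot([0,0,-1],-n); p=np.array([.517,-.004,0])
for z in(.25,.18,.117): go(p+[0,0,z],R)
E
```

```text
clock: 15.75
position: [0.516, 0.0014, 0.2252]
ee_rot: [-0.028, 0.24, 0.969, 0.045]
contact_force: [0.0, -0.2, -0.4]
width: 0.0855
gripper_force: 0.0
clock 15.75 grasp [ 5.166e-01 -5.000e-04  2.438e-01] axes [[-0.883, 0.463, 0.075], [0.468, 0.881, 0.073], [-0.032, 0.1, -0.995]] q [-0.2   0.21  1.61  0.09  1.37 -1.3 ] w 0.0855 F [ 0.  -0.2 -0.4]
t cm [ 0.1  -0.54  0.61] a deg [-5.5 -2.4 12.3]
t cm [ 0.1  -0.54 -6.39] a deg [-5.5 -2.4 12.3]
t cm [  0.1   -0.54 -12.69] a deg [-5.5 -2.4 12.3]
```

```bash
python3 -m pendant '[{"jaw":1,"tx":0.1,"ty":-0.5,"tz":0,"ax":-5.5,"ay":-2.4,"az":12.3},{"jaw":1,"tx":0.1,"ty":-0.5,"tz":0,"ax":-5.5,"ay":-2.4,"az":12.3},{"jaw":1,"tx":0.1,"ty":-0.5,"tz":-5,"ax":-5.5,"ay":-2.4,"az":12.3},{"jaw":1,"tx":0.1,"ty":-0.5,"tz":-10,"ax":-5.5,"ay":-2.4,"az":12.3},{"jaw":1,"tx":0.1,"ty":-0.5,"tz":-12.5,"ax":-5.5,"ay":-2.4,"az":12.3},{"jaw":1,"tx":0.1,"ty":-0.5,"tz":-12.7,"ax":-5.5,"ay":-2.4,"az":12.3},{"jaw":1,"tx":0.1,"ty":-0.5,"tz":-12.7,"ax":-5.5,"ay":-2.4,"az":12.3}]'
python3 - <<'E'
from h import *
gp(); grab('top','t6'); grab('scene','s6')
n=np.array([-.267,-.964,0]); R=rot([0,0,-1],-n); p=np.array([.517,-.004,0]); go(p+[0,0,.117],R)
E
```

```text
clock: 16.62
position: [0.5184, -0.0058, 0.0987]
ee_rot: [-0.0, 0.139, 0.99, 0.001]
contact_force: [0.3, 0.8, 0.2]
width: 0.0855
gripper_force: 0.0
clock 16.62 grasp [ 0.5184 -0.0058  0.1174] axes [[-0.961, 0.275, 0.001], [0.275, 0.961, 0.002], [-0.0, 0.002, -1.0]] q [-0.15  0.3   1.83  0.    1.01 -1.44] w 0.0855 F [0.3 0.8 0.2]
t cm [-0.18  0.17 -0.11] a deg [-0.1  0.1  0.5]
```

```bash
python3 -m pendant '[{"jaw":-1,"tx":-0.1,"ty":0.1,"tz":0,"ax":0,"ay":0,"az":0},{"jaw":-1,"tx":-0.1,"ty":0.1,"tz":0,"ax":0,"ay":0,"az":0},{"jaw":-1,"tx":-0.1,"ty":0.1,"tz":0,"ax":0,"ay":0,"az":0},{"jaw":-1,"tx":-0.1,"ty":0.1,"tz":0,"ax":0,"ay":0,"az":0},{"jaw":-1,"tx":-0.1,"ty":0.1,"tz":0,"ax":0,"ay":0,"az":0},{"jaw":-1,"tx":-0.1,"ty":0.1,"tz":0,"ax":0,"ay":0,"az":0}]' 60
python3 - <<'E'
from h import *
gp()
E
```

```text
clock: 17.48
position: [0.5173, -0.0013, 0.0984]
ee_rot: [-0.0, 0.139, 0.99, 0.004]
contact_force: [1.7, 9.1, 2.2]
width: 0.0163
gripper_force: 58.4
clock 17.48 grasp [ 0.5173 -0.0014  0.1171] axes [[-0.961, 0.275, 0.002], [0.275, 0.961, 0.007], [0.001, 0.007, -1.0]] q [-0.14  0.3   1.83  0.01  1.01 -1.44] w 0.0163 F [1.7 9.1 2.2]
```

```bash
python3 -m pendant '[{"jaw":-1,"tx":-0.2,"ty":-0.7,"tz":0,"ax":0,"ay":0,"az":0},{"jaw":-1,"tx":-0.5,"ty":-1.8,"tz":0,"ax":0,"ay":0,"az":0},{"jaw":-1,"tx":-0.8,"ty":-3,"tz":0,"ax":0,"ay":0,"az":0},{"jaw":-1,"tx":-1.2,"ty":-4.3,"tz":0,"ax":0,"ay":0,"az":0},{"jaw":-1,"tx":-1.6,"ty":-5.8,"tz":0,"ax":0,"ay":0,"az":0},{"jaw":-1,"tx":-2,"ty":-7.2,"tz":0,"ax":0,"ay":0,"az":0},{"jaw":-1,"tx":-2.4,"ty":-8.5,"tz":0,"ax":0,"ay":0,"az":0},{"jaw":-1,"tx":-2.7,"ty":-9.6,"tz":0,"ax":0,"ay":0,"az":0},{"jaw":-1,"tx":-2.8,"ty":-10.1,"tz":0,"ax":0,"ay":0,"az":0},{"jaw":-1,"tx":-2.8,"ty":-10.1,"tz":0,"ax":0,"ay":0,"az":0}]' 60
python3 - <<'E'
from h import *
gp(); a=grab('top','t7')['pixels'][190:250,270:370]; b=grab('scene','s7')['pixels'][185:245,290:390]
cv2.imwrite('pics/g.png',cv2.resize(np.hstack([a,b]),None,fx=4,fy=4,interpolation=2))
E
```

```text
clock: 18.73
position: [0.4884, -0.1019, 0.0983]
ee_rot: [-0.001, 0.139, 0.99, 0.004]
contact_force: [1.2, 10.7, 5.5]
width: 0.016
gripper_force: 61.7
clock 18.73 grasp [ 0.4884 -0.1021  0.117 ] axes [[-0.961, 0.275, 0.004], [0.275, 0.961, 0.008], [-0.001, 0.009, -1.0]] q [-0.35  0.28  1.86  0.01  1.   -1.65] w 0.016 F [ 1.2 10.7  5.5]
```

View pics/g.png

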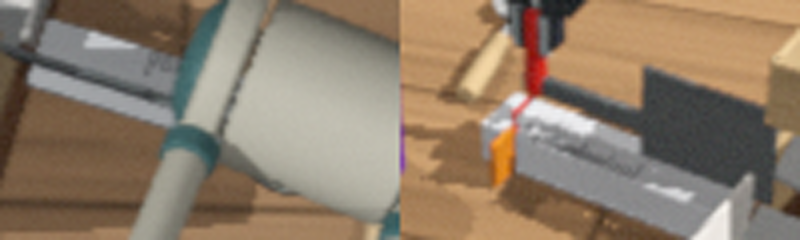

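The right half shows the pointer tip at about (517,116), 2 to 3 source pixels to the right of the clip's centre line at about (507,127).

Run:
```python
from h import *
n=np.array([-.267,-.964,0]); f=lambda i,x,y,z:pt(i,290+(x-400)/4,185+y/4,z)
i=dict(np.load('s7.npz'))
for nm,x,y,z in(('tip',517,116,.038),('tip',515,120,.038),('clipTopC',507,127,.038),('clipL',497,127,.038),('clipR',518,127,.038),('clipbotC',503,187,.008)): p=f(i,x,y,z); print(nm,p.round(4),round(p@n*1000,1))
# colour-based centroids at full res
for tag in('s6','s7'):
    j=dict(np.load(tag+'.npz')); im=cv2.cvtColor(j['pixels'],cv2.COLOR_BGR2HSV)
    o=np.argwhere((im[...,0]>8)&(im[...,0]<20)&(im[...,1]>200)&(im[...,2]>150)); o=o[(o[:,1]>305)&(o[:,1]<330)&(o[:,0]>205)&(o[:,0]<240)]
    r=np.argwhere(((im[...,0]<6)|(im[...,0]>174))&(im[...,1]>150)&(im[...,2]>90)); r=r[(r[:,1]>305)&(r[:,1]<365)&(r[:,0]>190)&(r[:,0]<225)]
    print(tag,'orange',o.mean(0),o.min(0),o.max(0)); k=r[r[:,0]>=205]; print('red low',[(v,r[r[:,0]==v][:,1].tolist()) for v in range(206,222)])
```

```text
tip [ 0.5023 -0.1139  0.038 ] -24.3
tip [ 0.5077 -0.1138  0.038 ] -25.9
clipTopC [ 0.518 -0.117  0.038] -25.5
clipL [ 0.5202 -0.1245  0.038 ] -18.9
clipR [ 0.5157 -0.1088  0.038 ] -32.8
clipbotC [ 0.5541 -0.1093  0.008 ] -42.6
s6 orange [219.5 315.5] [219 315] [220 316]
red low [(206, [351, 352, 353, 354, 355]), (207, [351, 352, 353, 354, 355]), (208, [351, 352, 353, 354, 355]), (209, [351, 352, 353, 354, 355]), (210, [351, 352, 353, 354, 355]), (211, [351, 352, 353, 354, 355]), (212, [351, 352, 353, 354, 355]), (213, [351, 352, 353, 354, 355]), (214, [351, 352, 353, 354, 355]), (215, [351, 352, 353, 354]), (216, [350, 351, 352, 353, 354]), (217, [350, 351, 352, 353, 354]), (218, [351, 352, 353, 354]), (219, [352, 353]), (220, []), (221, [])]
s7 orange [223.97727273 315.29545455] [218 313] [230 317]
red low [(206, [322, 323, 324, 325]), (207, [322, 323, 324]), (208, [323, 324]), (209, []), (210, []), (211, []), (212, []), (213, []), (214, []), (215, []), (216, []), (217, []), (218, []), (219, []), (220, []), (221, [])]
```

Run:
```python
from h import *
n=np.array([-.267,-.964,0]); x=np.array([.964,-.267,0])
for tag in('scene','s5','s7','top','t4','t5'):
    j=dict(np.load(tag+'.npz')); P=j['pose']; im=j['pixels'].astype(int); d=j['depth']; v,u=np.mgrid[:400,:640]
    X=np.stack([(u-j['cx'])/j['fx']*d,(v-j['cy'])/j['fy']*d,d],-1)@P[:3,:3].T+P[:3,3]
    b,g,r=im[...,0],im[...,1],im[...,2]
    N=X@n; A=(X@x)
    box=(abs(X[...,0]-.52)<.07)&(X[...,1]>-.15)&(X[...,1]<.03)&(X[...,2]>.005)&(X[...,2]<.15)
    for nm,m in(('orange',(r>170)&(g>75)&(g<160)&(b<70)),('red',(r>110)&(g<70)&(b<70))):
        q=np.argwhere(box&m); 
        if len(q)<1: print(tag,nm,0); continue
        Q=X[box&m]
        if nm=='orange': print(tag,nm,len(q),'n mm med',(np.median(Q@n)*1e3).round(1),'rng',(np.percentile(Q@n,[5,95])*1e3).round(1),'z',Q[:,2].min().round(3),Q[:,2].max().round(3))
        else:
            k=Q[:,2]<.06; h=Q[:,2]>.08
            for w,kk in(('ptr',k),('post',h)):
                if kk.any(): print(tag,w,kk.sum(),'n mm med',(np.median(Q[kk]@n)*1e3).round(1),'rng',(np.percentile(Q[kk]@n,[5,95])*1e3).round(1),'x',(np.percentile(Q[kk]@x,[5,95])*1e3).round(0))
```

```text
scene orange 49 n mm med -33.2 rng [-136.   -31.3] z 0.006 0.132
scene ptr 1 n mm med -136.9 rng [-136.9 -136.9] x [512. 512.]
scene post 79 n mm med -140.4 rng [-144.6 -133.7] x [503. 512.]
s5 orange 53 n mm med -33.5 rng [-143.1  -31.4] z 0.006 0.132
s5 ptr 5 n mm med -135.2 rng [-137.7 -127.4] x [491. 529.]
s5 post 77 n mm med -139.7 rng [-144.5 -133.5] x [502. 512.]
s7 orange 53 n mm med -33.1 rng [-36.4 -32. ] z 0.007 0.084
s7 post 59 n mm med -35.0 rng [-40.4 -28. ] x [501. 512.]
top orange 4 n mm med -33.0 rng [-34.8 -30.7] z 0.041 0.049
top post 24 n mm med -133.7 rng [-141.4 -129.4] x [493. 505.]
t4 orange 4 n mm med -33.8 rng [-34.9 -32.1] z 0.043 0.046
t4 post 28 n mm med -135.8 rng [-143.5 -130.4] x [493. 505.]
t5 orange 7 n mm med -32.3 rng [-34.7 -30.8] z 0.039 0.046
t5 post 27 n mm med -135.0 rng [-139.6 -129.8] x [492. 506.]
```

The image measurements put the pointer within about 2 mm of the clip, so I'll hold it here.

```bash
H='[{"jaw":-1,"tx":0,"ty":0,"tz":0,"ax":0,"ay":0,"az":0}]'; python3 -m pendant '[{"jaw":-1,"tx":0,"ty":0,"tz":0,"ax":0,"ay":0,"az":0},{"jaw":-1,"tx":0,"ty":0,"tz":0,"ax":0,"ay":0,"az":0},{"jaw":-1,"tx":0,"ty":0,"tz":0,"ax":0,"ay":0,"az":0},{"jaw":-1,"tx":0,"ty":0,"tz":0,"ax":0,"ay":0,"az":0},{"jaw":-1,"tx":0,"ty":0,"tz":0,"ax":0,"ay":0,"az":0},{"jaw":-1,"tx":0,"ty":0,"tz":0,"ax":0,"ay":0,"az":0},{"jaw":-1,"tx":0,"ty":0,"tz":0,"ax":0,"ay":0,"az":0},{"jaw":-1,"tx":0,"ty":0,"tz":0,"ax":0,"ay":0,"az":0},{"jaw":-1,"tx":0,"ty":0,"tz":0,"ax":0,"ay":0,"az":0},{"jaw":-1,"tx":0,"ty":0,"tz":0,"ax":0,"ay":0,"az":0}]'
python3 -m pendant '[{"jaw":-1,"tx":0,"ty":0,"tz":0,"ax":0,"ay":0,"az":0},{"jaw":-1,"tx":0,"ty":0,"tz":0,"ax":0,"ay":0,"az":0},{"jaw":-1,"tx":0,"ty":0,"tz":0,"ax":0,"ay":0,"az":0},{"jaw":-1,"tx":0,"ty":0,"tz":0,"ax":0,"ay":0,"az":0},{"jaw":-1,"tx":0,"ty":0,"tz":0,"ax":0,"ay":0,"az":0},{"jaw":-1,"tx":0,"ty":0,"tz":0,"ax":0,"ay":0,"az":0},{"jaw":-1,"tx":0,"ty":0,"tz":0,"ax":0,"ay":0,"az":0},{"jaw":-1,"tx":0,"ty":0,"tz":0,"ax":0,"ay":0,"az":0}]'
cat > nuts.py <<'E'
from h import *
import sys
x=np.array([.964,-.267,0]); y=np.array([.267,.964,0]); C=np.array([.5015,.1546,0])
for cam in('top','scene'):
    j=grab(cam,sys.argv[1]+cam); P=j['pose']; d=j['depth']; v,u=np.mgrid[:400,:640]
    X=np.stack([(u-j['cx'])/j['fx']*d,(v-j['cy'])/j['fy']*d,d],-1)@P[:3,:3].T+P[:3,3]; D=X-C; a=D@x; b=D@y
    im=j['pixels'].astype(int); br=(im[...,2]-im[...,0]>25)
    for nm,m in(('hopper',(abs(a)<.058)&(abs(b)<.045)&(X[...,2]<.15)&br),('tray',(a>.068)&(a<.195)&(abs(b)<.055)&(X[...,2]<.065)&br)):
        k,l,st,c=cv2.connectedComponentsWithStats(m.astype(np.uint8)); print(cam,nm,m.sum(),[(s[4],(cc).round(0).tolist(),X[int(cc[1]),int(cc[0]),2].round(3)) for s,cc in zip(st[1:],c[1:]) if s[4]>8])
E
python3 nuts.py u1
python3 - <<'E'
from h import *
gp()
E
```

```text
clock: 20.08
position: [0.4885, -0.1015, 0.0983]
ee_rot: [-0.001, 0.139, 0.99, 0.004]
contact_force: [-0.4, 10.5, 5.4]
width: 0.0166
gripper_force: 61.7
clock: 21.08
position: [0.4885, -0.1015, 0.0983]
ee_rot: [-0.001, 0.139, 0.99, 0.004]
contact_force: [0.5, 10.0, 6.2]
width: 0.0163
gripper_force: 61.7
top hopper 59 [(np.int32(50), [236.0, 205.0], np.float64(0.08))]
top tray 194 [(np.int32(188), [259.0, 155.0], np.float64(0.042))]
scene hopper 138 [(np.int32(22), [414.0, 230.0], np.float64(0.078)), (np.int32(102), [399.0, 240.0], np.float64(0.012))]
scene tray 43 [(np.int32(14), [388.0, 267.0], np.float64(0.044)), (np.int32(27), [396.0, 268.0], np.float64(0.043))]
clock 21.18 grasp [ 0.4885 -0.1017  0.117 ] axes [[-0.961, 0.275, 0.004], [0.275, 0.961, 0.008], [-0.001, 0.009, -1.0]] q [-0.35  0.28  1.86  0.01  1.   -1.65] w 0.0165 F [ 1.2 11.   6.5]
```

Run:
```python
from h import *
x=np.array([.964,-.267,0]); y=np.array([.267,.964,0]); C=np.array([.5015,.1546,0])
for t in('top','t4','u1top'):
    j=dict(np.load(t+'.npz')); P=j['pose']; d=j['depth']; v,u=np.mgrid[:400,:640]
    X=np.stack([(u-j['cx'])/j['fx']*d,(v-j['cy'])/j['fy']*d,d],-1)@P[:3,:3].T+P[:3,3]; D=X-C; a=D@x; b=D@y
    im=j['pixels'].astype(int); br=im[...,2]-im[...,0]>25
    print(t,((abs(a)<.058)&(abs(b)<.045)&(X[...,2]<.15)&br).sum(),((a>.068)&(a<.195)&(abs(b)<.055)&(X[...,2]<.065)&br).sum())
    print('hopper r-b'); 
    for vv in range(190,216): print(vv,''.join('#' if br[vv,uu] and X[vv,uu,2]<.15 else ('.' if X[vv,uu,2]<.15 else ' ') for uu in range(218,275)))
    if t=='u1top':
        print('tray')
        for vv in range(142,200): print(vv,''.join('#' if br[vv,uu] else '.' for uu in range(235,292)))
        print((X[200:211:2,228:246:2,2]*1000).round(0)); print((X[146:168:3,248:272:3,2]*1000).round(0))
```

```text
top 4 6
hopper r-b
190 ######   #####.......##         .........................
191 #####    ######..........#         #.....................
192 #####    ########...........#         #............ .....
193 #####    ##########............##         ...............
194 ####    ############..............##         #...........
195 ####    ############.#...............##         #........
196 ####   ###########.......#...............#        #......
197 ###    ###########..........................##    #......
198 ###    ##########.............................##  ##.....
199 ###   ###########.............................   ###.....
200 ##    ###########.............................    #......
201 ##    ##########.............................#   ###.....
202 ##    ##########.............................    ####....
203 #    ##########..............................   #####....
204 #    ##########.............................#   ######...
205 #    #########................... ..........    ########.
206     ##########..............................    #########
207     ##########.........
[... 7397 characters left out ...]
..
[[110.  93.  70.  47.  47.  45.  47.  50.  45.]
 [102.  82.  76.  82.  79.  75.  52.  52.  51.]
 [ 94.  75.  81.  79.  82.  79.  52.  56.  53.]
 [ 90.  67.  80.  81.  79.  77.  57.  54.  59.]
 [ 82.  63.  72.  81.  79.  75.  60.  58.  56.]
 [ 78.  60.  55.  60.  62.  64.  64.  62.  59.]]
[[  48.   23. 1138.   48.   63.   60.   66.   -3.]
 [  40.   43.   42.   36.   18.   27.   44.   59.]
 [  28.   42.   41.   30.   39.   17.   18.   38.]
 [  18.   40.   15.   35.   42.   37.   42.   44.]
 [  44.   48.   35.   36.   40.   36.   36.   42.]
 [  37.   39.   29.   16.   18.   15.   20.   20.]
 [  17.   14.   17.   18.   15.   17.   20.   18.]
 [  21.   19.   17.   19.   14.   16.   18.   18.]]
```

```bash
python3 -m pendant '[{"jaw":-1,"tx":0,"ty":0,"tz":0,"ax":0,"ay":0,"az":0},{"jaw":-1,"tx":0,"ty":0,"tz":0,"ax":0,"ay":0,"az":0},{"jaw":-1,"tx":0,"ty":0,"tz":0,"ax":0,"ay":0,"az":0},{"jaw":-1,"tx":0,"ty":0,"tz":0,"ax":0,"ay":0,"az":0},{"jaw":-1,"tx":0,"ty":0,"tz":0,"ax":0,"ay":0,"az":0},{"jaw":-1,"tx":0,"ty":0,"tz":0,"ax":0,"ay":0,"az":0},{"jaw":-1,"tx":0,"ty":0,"tz":0,"ax":0,"ay":0,"az":0},{"jaw":-1,"tx":0,"ty":0,"tz":0,"ax":0,"ay":0,"az":0}]'
cat > nut5.py <<'E'
from h import *
import sys
x=np.array([.964,-.267,0]); y=np.array([.267,.964,0]); C=np.array([.5015,.1546,0])
j=grab('top',sys.argv[1]) if len(sys.argv)>1 else dict(np.load('u1top.npz'))
P=j['pose']; d=j['depth']; v,u=np.mgrid[:400,:640]
X=np.stack([(u-j['cx'])/j['fx']*d,(v-j['cy'])/j['fy']*d,d],-1)@P[:3,:3].T+P[:3,3]; D=X-C; a=D@x; b=D@y
im=j['pixels'].astype(int); br=im[...,2]-im[...,0]>25; z=X[...,2]
m=(abs(a)<.064)&(abs(b)<.048)&(z<.15)&br
k,l,st,c=cv2.connectedComponentsWithStats(m.astype(np.uint8))
for i in range(1,k):
    if st[i,4]>8: s=l==i; print('hopper',st[i,4],c[i].round(1),'x,y mm',(np.median(a[s])*1e3).round(),(np.median(b[s])*1e3).round(),'z',z[s].max().round(3))
for s0 in(-.05,-.03,0,.03,.05):
    s=(abs(a-s0)<.006)&(abs(b)<.02)&(z<.15)&~br; print('floor',s0,np.median(z[s]).round(3) if s.any() else None)
print('tray',((a>.068)&(a<.195)&(abs(b)<.055)&(z<.065)&br).sum())
E
python3 nut5.py; python3 nut5.py u2
```

```text
clock: 22.18
position: [0.4885, -0.1015, 0.0983]
ee_rot: [-0.001, 0.139, 0.99, 0.004]
contact_force: [0.8, 10.1, 6.5]
width: 0.0165
gripper_force: 61.7
hopper 9 [244.  195.7] x,y mm 57.0 41.0 z 0.013
hopper 57 [235.8 205.2] x,y mm 22.0 38.0 z 0.083
floor -0.05 0.098
floor -0.03 0.089
floor 0 0.076
floor 0.03 0.063
floor 0.05 0.053
tray 194
hopper 54 [235.8 205.2] x,y mm 22.0 38.0 z 0.085
floor -0.05 0.098
floor -0.03 0.09
floor 0 0.075
floor 0.03 0.062
floor 0.05 0.054
tray 195
```

One nut has stayed at the hopper's +y wall, in the same place as right after the pour. I'll ease the gate shut, nudge the nut down the slope, and open the gate again.

```bash
python3 -m pendant '[{"jaw":-1,"tx":0.2,"ty":0.7,"tz":0,"ax":0,"ay":0,"az":0},{"jaw":-1,"tx":0.5,"ty":1.9,"tz":0,"ax":0,"ay":0,"az":0},{"jaw":-1,"tx":0.9,"ty":3.2,"tz":0,"ax":0,"ay":0,"az":0},{"jaw":-1,"tx":1.3,"ty":4.6,"tz":0,"ax":0,"ay":0,"az":0},{"jaw":-1,"tx":1.7,"ty":6,"tz":0,"ax":0,"ay":0,"az":0},{"jaw":-1,"tx":2.05,"ty":7.4,"tz":0,"ax":0,"ay":0,"az":0},{"jaw":-1,"tx":2.4,"ty":8.6,"tz":0,"ax":0,"ay":0,"az":0},{"jaw":-1,"tx":2.65,"ty":9.5,"tz":0,"ax":0,"ay":0,"az":0},{"jaw":-1,"tx":2.8,"ty":10.1,"tz":0,"ax":0,"ay":0,"az":0},{"jaw":-1,"tx":2.85,"ty":10.3,"tz":0,"ax":0,"ay":0,"az":0}]'
python3 - <<'E'
from h import *
gp()
E
```

```text
clock: 23.48
position: [0.5166, -0.0012, 0.0984]
ee_rot: [-0.001, 0.138, 0.99, 0.001]
contact_force: [-2.5, -1.4, 7.6]
width: 0.0164
gripper_force: 61.7
clock 23.48 grasp [ 0.5166 -0.0012  0.1171] axes [[-0.962, 0.273, 0.003], [0.273, 0.962, 0.002], [-0.002, 0.003, -1.0]] q [-0.14  0.3   1.83  0.    1.01 -1.43] w 0.0164 F [-2.5 -1.4  7.6]
```

```bash
python3 -m pendant '[{"jaw":-1,"tx":0.03,"ty":0.1,"tz":0,"ax":0,"ay":0,"az":0},{"jaw":-1,"tx":0.03,"ty":0.1,"tz":0,"ax":0,"ay":0,"az":0},{"jaw":1,"tx":0.03,"ty":0.1,"tz":0,"ax":0,"ay":0,"az":0},{"jaw":1,"tx":0.03,"ty":0.1,"tz":0,"ax":0,"ay":0,"az":0},{"jaw":1,"tx":0.03,"ty":0.1,"tz":1,"ax":0,"ay":0,"az":0},{"jaw":1,"tx":0.03,"ty":0.1,"tz":5,"ax":0,"ay":0,"az":0},{"jaw":1,"tx":0.03,"ty":-3,"tz":10,"ax":0,"ay":0,"az":0},{"jaw":1,"tx":0,"ty":-5,"tz":14,"ax":0,"ay":0,"az":0},{"jaw":1,"tx":0,"ty":-5,"tz":14,"ax":0,"ay":0,"az":0}]'
cat >> nut5.py <<'E'
s=(abs(a)<.055)&(abs(b)<.045)&(z<.13)&~br
A=np.c_[a[s],b[s],np.ones(s.sum())]; w=z[s]
for _ in range(4):
    co=np.linalg.lstsq(A,w,rcond=None)[0]; r=abs(A@co-w); A,w=A[r<.008],w[r<.008]
print('plane',co.round(4),len(w))
g=(z<.15)&br&(abs(u-236)<9)&(abs(v-205)<7); i=np.argsort(-z[g])[:25]; print('nut top',X[g][i].mean(0).round(4),a[g][i].mean().round(4),b[g][i].mean().round(4), 'rim', z[(abs(b)<.04)&(abs(a+.066)<.004)].max())
for vv in range(198,213): print(vv,(z[vv,226:248]*1000).round(0).astype(int).tolist())
E
python3 nut5.py u3
```

```text
clock: 24.6
position: [0.5193, -0.054, 0.242]
ee_rot: [0.004, 0.139, 0.99, 0.0]
contact_force: [-0.2, -0.1, 0.3]
width: 0.0852
gripper_force: 0.0
hopper 57 [235.7 205.2] x,y mm 22.0 39.0 z 0.085
floor -0.05 0.098
floor -0.03 0.09
floor 0 0.075
floor 0.03 0.062
floor 0.05 0.055
tray 194
plane [-0.4509 -0.2814  0.0757] 1001
nut top [0.5393 0.1987 0.0934] 0.0247 0.0526 rim 0.16762674491168084
198 [137, 123, 114, 103, 94, 87, 78, 69, 59, 40, 41, 42, 45, 46, 43, 45, 44, 44, 47, 47, 46, 49]
199 [129, 124, 115, 105, 94, 83, 71, 64, 53, 46, 44, 47, 45, 44, 43, 44, 46, 47, 47, 45, 48, 47]
200 [129, 119, 107, 102, 92, 82, 69, 60, 47, 46, 47, 44, 47, 46, 45, 42, 47, 53, 53, 51, 51, 53]
201 [125, 113, 107, 99, 90, 80, 68, 74, 74, 77, 73, 72, 67, 50, 51, 48, 49, 52, 49, 50, 50, 52]
202 [123, 112, 104, 96, 83, 71, 72, 78, 81, 77, 74, 74, 74, 47, 47, 52, 56, 53, 52, 48, 49, 56]
203 [121, 107, 97, 91, 77, 72, 78, 81, 83, 79, 77, 78, 76, 73, 51, 50, 49, 52, 51, 54, 53, 50]
204 [116, 105, 96, 90, 75, 77, 78, 83, 85, 81, 79, 82, 77, 73, 52, 52, 55, 57, 53, 54, 54, 56]
205 [116, 102, 95, 82, 73, 75, 78, 82, 81, 81, 83, 78, 78, 74, 67, 55, 57, 58, 57, 57, 58, 58]
206 [110, 100, 88, 82, 69, 76, 80, 80, 79, 82, 81, 76, 74, 70, 55, 54, 57, 55, 57, 59, 54, 59]
207 [107, 94, 88, 78, 62, 72, 75, 82, 81, 81, 80, 76, 76, 70, 59, 58, 56, 60, 61, 62, 62, 59]
208 [103, 93, 80, 74, 62, 56, 74, 77, 78, 78, 76, 72, 72, 61, 59, 59, 61, 61, 57, 59, 65, 67]
209 [99, 89, 80, 69, 59, 58, 53, 76, 77, 72, 74, 72, 63, 60, 62, 62, 61, 61, 65, 62, 62, 66]
210 [96, 85, 77, 64, 58, 56, 58, 60, 57, 61, 60, 62, 63, 59, 60, 60, 61, 64, 62, 66, 65, 65]
211 [93, 86, 76, 62, 58, 63, 59, 62, 61, 65, 64, 59, 65, 63, 64, 67, 65, 65, 64, 64, 61, 69]
212 [92, 82, 70, 67, 59, 64, 61, 60, 63, 66, 66, 62, 64, 66, 63, 68, 66, 61, 66, 67, 65, 67]
```

```bash
cat > nud.py <<'E'
from h import *
x=np.array([.964,-.267,0]); y=np.array([.267,.964,0]); C=np.array([.5015,.1546,0]); c,s=np.cos(np.radians(20)),np.sin(np.radians(20))
R=rot(y*s+[0,0,-c],x); d=R.as_matrix()[:,2]; o=manip.grip_point_offset
gp()
for a,b,z in((-7,34,.25),(-7,34,.12),(-7,34,.079),(12,34,.071)): print(a,b,z,end=' '); go(C+x*a/1e3+y*b/1e3+[0,0,z]-d*o,R)
E
python3 nud.py
```

```text
clock 24.65 grasp [ 0.5178 -0.0529  0.2584] axes [[-0.961, 0.275, -0.002], [0.275, 0.961, 0.002], [0.002, 0.001, -1.0]] q [-0.24  0.19  1.6   0.    1.35 -1.53] w 0.0853 F [-0.2  0.4 -0.4]
-7 34 0.25 t cm [-1.4  24.22  1.03] a deg [ 19.4  11.  -88.5]
-7 34 0.12 t cm [ -1.4   24.22 -11.97] a deg [ 19.4  11.  -88.5]
-7 34 0.079 t cm [ -1.4   24.22 -16.07] a deg [ 19.4  11.  -88.5]
12 34 0.071 t cm [  0.43  23.71 -16.87] a deg [ 19.4  11.  -88.5]
```

```bash
python3 -m pendant '[{"jaw":-1,"tx":0,"ty":3,"tz":3,"ax":2,"ay":1,"az":-9},{"jaw":-1,"tx":0,"ty":7,"tz":3,"ax":4,"ay":2,"az":-18},{"jaw":-1,"tx":-0.5,"ty":11,"tz":3,"ax":6,"ay":3.3,"az":-27},{"jaw":-1,"tx":-0.7,"ty":15,"tz":3,"ax":8,"ay":4.5,"az":-36},{"jaw":-1,"tx":-1,"ty":18,"tz":2,"ax":10,"ay":5.5,"az":-45},{"jaw":-1,"tx":-1.2,"ty":21,"tz":2,"ax":12,"ay":6.7,"az":-54},{"jaw":-1,"tx":-1.4,"ty":23,"tz":1,"ax":14,"ay":7.8,"az":-63},{"jaw":-1,"tx":-1.4,"ty":24.2,"tz":1,"ax":16,"ay":9,"az":-72},{"jaw":-1,"tx":-1.4,"ty":24.2,"tz":1,"ax":18,"ay":10,"az":-81},{"jaw":-1,"tx":-1.4,"ty":24.2,"tz":1,"ax":19.4,"ay":11,"az":-88.5}]' 40
python3 nud.py
```

```text
clock: 25.9
position: [0.5013, 0.1904, 0.246]
ee_rot: [-0.108, 0.784, 0.595, 0.138]
contact_force: [-0.1, 0.8, -0.3]
width: -0.0004
gripper_force: 0.0
clock 25.9 grasp [0.4997 0.1842 0.2636] axes [[0.254, 0.903, 0.346], [0.963, -0.269, -0.005], [0.089, 0.334, -0.938]] q [-0.    0.13  1.72  0.36  1.22  0.16] w -0.0004 F [-0.1  0.8 -0.3]
-7 34 0.25 t cm [ 0.25 -0.12  0.4 ] a deg [-0.3 -0.2  0.1]
-7 34 0.12 t cm [  0.25  -0.12 -12.6 ] a deg [-0.3 -0.2  0.1]
-7 34 0.079 t cm [  0.25  -0.12 -16.7 ] a deg [-0.3 -0.2  0.1]
12 34 0.071 t cm [  2.08  -0.63 -17.5 ] a deg [-0.3 -0.2  0.1]
```

```bash
python3 -m pendant '[{"jaw":-1,"tx":0,"ty":0,"tz":-5,"ax":0,"ay":0,"az":0},{"jaw":-1,"tx":0,"ty":0,"tz":-10,"ax":0,"ay":0,"az":0},{"jaw":-1,"tx":0,"ty":0,"tz":-13,"ax":0,"ay":0,"az":0},{"jaw":-1,"tx":0,"ty":0,"tz":-14,"ax":0,"ay":0,"az":0},{"jaw":-1,"tx":0,"ty":0,"tz":-14,"ax":0,"ay":0,"az":0}]' 40
python3 nud.py
```

```text
clock: 26.52
position: [0.5024, 0.1901, 0.1072]
ee_rot: [-0.107, 0.783, 0.596, 0.139]
contact_force: [0.0, 0.1, 0.6]
width: 0.0002
gripper_force: 0.0
clock 26.52 grasp [0.5007 0.1839 0.1248] axes [[0.25, 0.904, 0.346], [0.964, -0.266, -0.002], [0.09, 0.334, -0.938]] q [-0.    0.26  1.93  0.44  0.9  -0.  ] w 0.0002 F [0.  0.1 0.6]
-7 34 0.25 t cm [ 0.14 -0.09 14.28] a deg [-0.2 -0.  -0.1]
-7 34 0.12 t cm [ 0.14 -0.09  1.28] a deg [-0.2 -0.  -0.1]
-7 34 0.079 t cm [ 0.14 -0.09 -2.82] a deg [-0.2 -0.  -0.1]
12 34 0.071 t cm [ 1.98 -0.6  -3.62] a deg [-0.2 -0.  -0.1]
```

```bash
python3 -m pendant '[{"jaw":-1,"tx":0,"ty":0,"tz":-1,"ax":0,"ay":0,"az":0},{"jaw":-1,"tx":0,"ty":0,"tz":-2,"ax":0,"ay":0,"az":0},{"jaw":-1,"tx":0,"ty":0,"tz":-2.7,"ax":0,"ay":0,"az":0},{"jaw":-1,"tx":0,"ty":0,"tz":-2.7,"ax":0,"ay":0,"az":0}]' 40
python3 nud.py
```

```text
clock: 27.02
position: [0.511, 0.188, 0.0831]
ee_rot: [-0.1, 0.783, 0.596, 0.145]
contact_force: [11.2, -6.0, 0.9]
width: 0.0001
gripper_force: 0.0
clock 27.02 grasp [0.5089 0.1818 0.1006] axes [[0.247, 0.905, 0.347], [0.963, -0.27, 0.016], [0.108, 0.33, -0.938]] q [-0.    0.3   1.96  0.47  0.83 -0.04] w 0.0001 F [11.2 -6.   0.9]
-7 34 0.25 t cm [-0.71  0.13 16.69] a deg [-0.   1.   0.2]
-7 34 0.12 t cm [-0.71  0.13  3.69] a deg [-0.   1.   0.2]
-7 34 0.079 t cm [-0.71  0.13 -0.41] a deg [-0.   1.   0.2]
12 34 0.071 t cm [ 1.12 -0.38 -1.21] a deg [-0.   1.   0.2]
```

```bash
python3 -m pendant '[{"jaw":-1,"tx":0.9,"ty":-0.25,"tz":0,"ax":0,"ay":0,"az":0},{"jaw":-1,"tx":1.3,"ty":-0.35,"tz":-0.2,"ax":0,"ay":0,"az":0},{"jaw":-1,"tx":1.6,"ty":-0.45,"tz":-0.4,"ax":0,"ay":0,"az":0},{"jaw":-1,"tx":2,"ty":-0.6,"tz":-0.6,"ax":0,"ay":0,"az":0},{"jaw":-1,"tx":2,"ty":-0.6,"tz":-0.6,"ax":0,"ay":0,"az":0}]' 40
python3 nud.py
```

```text
clock: 27.65
position: [0.5094, 0.1876, 0.0733]
ee_rot: [-0.117, 0.782, 0.598, 0.132]
contact_force: [-22.8, 4.4, 12.2]
width: -0.0001
gripper_force: 7.8
clock 27.65 grasp [0.5082 0.1812 0.0908] axes [[0.25, 0.904, 0.346], [0.966, -0.258, -0.025], [0.066, 0.341, -0.938]] q [-0.01  0.33  1.95  0.47  0.86 -0.05] w -0.0001 F [-22.8   4.4  12.2]
-7 34 0.25 t cm [-0.56  0.17 17.67] a deg [-0.6 -1.3 -0.5]
-7 34 0.12 t cm [-0.56  0.17  4.67] a deg [-0.6 -1.3 -0.5]
-7 34 0.079 t cm [-0.56  0.17  0.57] a deg [-0.6 -1.3 -0.5]
12 34 0.071 t cm [ 1.27 -0.34 -0.23] a deg [-0.6 -1.3 -0.5]
```

```bash
python3 - <<'E'
from h import *
s=manip.get_state(); print(s['moment'],s['contact_force'])
E
python3 -m pendant '[{"jaw":-1,"tx":-1,"ty":0.3,"tz":0.3,"ax":0,"ay":0,"az":0},{"jaw":-1,"tx":-1.3,"ty":0.3,"tz":3,"ax":0,"ay":0,"az":0},{"jaw":-1,"tx":-1.3,"ty":0.3,"tz":8,"ax":0,"ay":0,"az":0},{"jaw":-1,"tx":-2,"ty":-3,"tz":14,"ax":0,"ay":0,"az":0},{"jaw":-1,"tx":-3,"ty":-9,"tz":18,"ax":0,"ay":0,"az":0},{"jaw":-1,"tx":-4,"ty":-15,"tz":18,"ax":0,"ay":0,"az":0},{"jaw":-1,"tx":-5,"ty":-21,"tz":18,"ax":0,"ay":0,"az":0},{"jaw":-1,"tx":-5,"ty":-23,"tz":18,"ax":0,"ay":0,"az":0}]' 40
python3 nut5.py u4 | grep -v '^2'
python3 - <<'E'
from h import *
j=dict(np.load('u4.npz')); im=j['pixels'].astype(int)
for vv in range(190,216): print(vv,''.join('#' if im[vv,uu,2]-im[vv,uu,0]>25 else '.' for uu in range(218,275)))
E
```

```text
[0.75862438 1.91558379 0.75565354] [-22.77353154   4.36549804  12.16376266]
clock: 28.65
position: [0.4729, -0.0493, 0.2553]
ee_rot: [-0.105, 0.784, 0.595, 0.14]
contact_force: [0.1, 0.5, -0.7]
width: -0.0
gripper_force: 0.0
hopper 57 [235.7 205.2] x,y mm 22.0 39.0 z 0.085
floor -0.05 0.098
floor -0.03 0.09
floor 0 0.075
floor 0.03 0.063
floor 0.05 0.055
tray 196
plane [-0.4463 -0.2798  0.0758] 1001
nut top [0.5377 0.1988 0.0926] 0.0231 0.0523 rim 0.16876058664896643
198 [135, 127, 1138, 105, 96, 85, 78, 65, 56, 45, 42, 43, 42, 43, 45, 43, 43, 45, 45, 46, 47, 48]
199 [133, 122, 112, 107, 1138, 81, 71, 63, 51, 41, 43, 43, 42, 43, 47, 45, 46, 47, 45, 43, 46, 47]
190 #############........###########.........................
191 ##############...........###########.....................
192 #################...........###########..................
193 #########.#########............###########...............
194 ####################..............###########............
195 ###################.#.#..............############........
196 ###################......................##########....
[... 480 characters left out ...]
......#####.##....
205 #######################.....................############.
206 ######################......................#############
207 ####.#################......................#############
208 #############.#######......................##############
209 ############....####.......................##############
210 ###.########...............................##############
211 ###########...............................###############
212 ###########...............................#####.#########
213 ##########................................###############
214 ##########...............................################
215 ##########...............................################
```

The wide knuckles were boxed in along x (about 114 mm across in a 124 mm mouth), so the tip barely touched the nut. This time I'll swing the tip by tilting the tool and keep the body centred.

```bash
cat > nud.py <<'E'
from h import *
x=np.array([.964,-.267,0]); y=np.array([.267,.964,0]); C=np.array([.5015,.1546,0]); c,s=np.cos(np.radians(20)),np.sin(np.radians(20)); o=manip.grip_point_offset
gp(); S,p,_=cur(); print('TCP rel',((p-C)@x*1e3).round(1),((p-C)@y*1e3).round(1),p[2].round(4),'M',S['moment'].round(2))
for al,z in((-7,.25),(-7,.12),(-7,.078),(3,.076),(10,.073),(17,.07)):
    A=np.radians(al); d=x*np.sin(A)+(y*s-[0,0,c])*np.cos(A); R=rot(d,x); t=C+x*(.0005+.08*np.sin(A))+y*.034+[0,0,z]
    print(al,z,end=' '); go(t-d*o,R)
E
python3 nud.py
```

```text
clock 28.7 grasp [ 0.4718 -0.0583  0.2723] axes [[0.253, 0.905, 0.342], [0.963, -0.27, 0.003], [0.095, 0.328, -0.94]] q [-0.52  0.12  1.71  0.34  1.41 -0.32] w -0.0002 F [-0.3 -2.2  0.5]
TCP rel 28.2 -206.8 0.2547 M [-0.23  0.04 -0.03]
-7 0.25 t cm [ 2.81 24.2  -0.47] a deg [1.8 6.5 2.6]
-7 0.12 t cm [  2.81  24.2  -13.47] a deg [1.8 6.5 2.6]
-7 0.078 t cm [  2.81  24.2  -17.67] a deg [1.8 6.5 2.6]
3 0.076 t cm [  4.16  23.83 -17.87] a deg [-0.7 -2.6 -0.8]
10 0.073 t cm [  5.09  23.57 -18.17] a deg [-2.4 -8.9 -3.2]
17 0.07 t cm [  6.01  23.32 -18.47] a deg [ -4.2 -15.2  -5.6]
```

```bash
python3 -m pendant '[{"jaw":-1,"tx":1,"ty":5,"tz":0,"ax":1,"ay":4,"az":1},{"jaw":-1,"tx":1.5,"ty":11,"tz":0,"ax":1.8,"ay":6.5,"az":2.6},{"jaw":-1,"tx":2,"ty":17,"tz":0,"ax":1.8,"ay":6.5,"az":2.6},{"jaw":-1,"tx":2.8,"ty":22,"tz":0,"ax":1.8,"ay":6.5,"az":2.6},{"jaw":-1,"tx":2.8,"ty":24.2,"tz":0,"ax":1.8,"ay":6.5,"az":2.6},{"jaw":-1,"tx":2.8,"ty":24.2,"tz":-4,"ax":1.8,"ay":6.5,"az":2.6},{"jaw":-1,"tx":2.8,"ty":24.2,"tz":-9,"ax":1.8,"ay":6.5,"az":2.6},{"jaw":-1,"tx":2.8,"ty":24.2,"tz":-13,"ax":1.8,"ay":6.5,"az":2.6},{"jaw":-1,"tx":2.8,"ty":24.2,"tz":-14.5,"ax":1.8,"ay":6.5,"az":2.6},{"jaw":-1,"tx":2.8,"ty":24.2,"tz":-14.5,"ax":1.8,"ay":6.5,"az":2.6}]' 40
python3 nud.py
```

```text
clock: 29.95
position: [0.5009, 0.1961, 0.1096]
ee_rot: [-0.156, 0.774, 0.605, 0.102]
contact_force: [0.4, 1.0, 0.4]
width: 0.0002
gripper_force: 0.0
clock 29.95 grasp [0.5015 0.1893 0.127 ] axes [[0.248, 0.905, 0.346], [0.968, -0.22, -0.118], [-0.031, 0.365, -0.931]] q [-0.01  0.32  1.85  0.43  1.06  0.  ] w 0.0002 F [0.4 1.  0.4]
TCP rel -11.7 39.8 0.1096 M [-0.14 -0.02 -0.01]
-7 0.25 t cm [ 0.08 -0.62 14.04] a deg [-0.3 -0.2 -0.2]
-7 0.12 t cm [ 0.08 -0.62  1.04] a deg [-0.3 -0.2 -0.2]
-7 0.078 t cm [ 0.08 -0.62 -3.16] a deg [-0.3 -0.2 -0.2]
3 0.076 t cm [ 1.42 -1.   -3.36] a deg [-2.8 -9.2 -3.7]
10 0.073 t cm [ 2.36 -1.25 -3.66] a deg [ -4.5 -15.5  -6.1]
17 0.07 t cm [ 3.27 -1.51 -3.96] a deg [ -6.3 -21.9  -8.5]
```

```bash
python3 -m pendant '[{"jaw":-1,"tx":0.1,"ty":-0.6,"tz":0,"ax":0,"ay":0,"az":0},{"jaw":-1,"tx":0.1,"ty":-0.6,"tz":-1.2,"ax":0,"ay":0,"az":0},{"jaw":-1,"tx":0.1,"ty":-0.6,"tz":-2.2,"ax":0,"ay":0,"az":0},{"jaw":-1,"tx":0.1,"ty":-0.6,"tz":-3.1,"ax":0,"ay":0,"az":0},{"jaw":-1,"tx":0.1,"ty":-0.6,"tz":-3.1,"ax":0,"ay":0,"az":0}]' 40
python3 nud.py
```

```text
clock: 30.58
position: [0.501, 0.1899, 0.0781]
ee_rot: [-0.156, 0.774, 0.605, 0.101]
contact_force: [-2.3, -0.1, -1.5]
width: -0.0
gripper_force: 0.1
clock 30.57 grasp [0.5016 0.1831 0.0955] axes [[0.248, 0.905, 0.346], [0.968, -0.22, -0.12], [-0.032, 0.364, -0.931]] q [-0.02  0.36  1.89  0.45  0.99 -0.05] w -0.0 F [-2.3 -0.1 -1.5]
TCP rel -9.9 33.9 0.0781 M [-0.03  0.21  0.04]
-7 0.25 t cm [ 0.07 -0.   17.19] a deg [-0.3 -0.2 -0.2]
-7 0.12 t cm [ 0.07 -0.    4.19] a deg [-0.3 -0.2 -0.2]
-7 0.078 t cm [ 0.07 -0.   -0.01] a deg [-0.3 -0.2 -0.2]
3 0.076 t cm [ 1.41 -0.38 -0.21] a deg [-2.8 -9.3 -3.7]
10 0.073 t cm [ 2.35 -0.63 -0.51] a deg [ -4.5 -15.6  -6.1]
17 0.07 t cm [ 3.26 -0.89 -0.81] a deg [ -6.3 -22.   -8.5]
```

```bash
python3 -m pendant '[{"jaw":-1,"tx":0.5,"ty":-0.1,"tz":-0.1,"ax":-0.9,"ay":-3,"az":-1.2},{"jaw":-1,"tx":1,"ty":-0.25,"tz":-0.15,"ax":-1.9,"ay":-6.2,"az":-2.4},{"jaw":-1,"tx":1.4,"ty":-0.38,"tz":-0.2,"ax":-2.8,"ay":-9.3,"az":-3.7},{"jaw":-1,"tx":1.9,"ty":-0.5,"tz":-0.35,"ax":-3.6,"ay":-12.4,"az":-4.9},{"jaw":-1,"tx":2.35,"ty":-0.63,"tz":-0.5,"ax":-4.5,"ay":-15.6,"az":-6.1},{"jaw":-1,"tx":2.35,"ty":-0.63,"tz":-0.5,"ax":-4.5,"ay":-15.6,"az":-6.1}]' 40
python3 nud.py
```

```text
clock: 31.32
position: [0.5253, 0.1836, 0.0742]
ee_rot: [-0.036, 0.79, 0.582, 0.191]
contact_force: [-1.4, -0.7, 1.8]
width: -0.0002
gripper_force: 1.0
clock 31.32 grasp [0.5204 0.1784 0.0915] axes [[0.25, 0.906, 0.343], [0.933, -0.32, 0.166], [0.26, 0.279, -0.925]] q [ 0.03  0.27  2.06  0.51  0.59 -0.06] w -0.0002 F [-1.4 -0.7  1.8]
TCP rel 15.2 34.4 0.0742 M [-0.17  0.17  0.04]
-7 0.25 t cm [-2.36  0.62 17.58] a deg [ 4.2 15.6  5.8]
-7 0.12 t cm [-2.36  0.62  4.58] a deg [ 4.2 15.6  5.8]
-7 0.078 t cm [-2.36  0.62  0.38] a deg [ 4.2 15.6  5.8]
3 0.076 t cm [-1.02  0.25  0.18] a deg [1.7 6.5 2.4]
10 0.073 t cm [-0.08 -0.01 -0.12] a deg [-0.   0.2 -0. ]
17 0.07 t cm [ 0.83 -0.26 -0.42] a deg [-1.8 -6.2 -2.4]
```

```bash
python3 -m pendant '[{"jaw":-1,"tx":0.4,"ty":-0.13,"tz":-0.2,"ax":-0.9,"ay":-3.1,"az":-1.2},{"jaw":-1,"tx":0.8,"ty":-0.26,"tz":-0.4,"ax":-1.8,"ay":-6.2,"az":-2.4},{"jaw":-1,"tx":0.8,"ty":-0.26,"tz":-0.4,"ax":-1.8,"ay":-6.2,"az":-2.4},{"jaw":-1,"tx":-0.5,"ty":0.1,"tz":0.5,"ax":1,"ay":3,"az":1.2},{"jaw":-1,"tx":-1,"ty":0.25,"tz":2,"ax":1.7,"ay":6.5,"az":2.4},{"jaw":-1,"tx":-1.2,"ty":0.3,"tz":7,"ax":2.5,"ay":9.2,"az":3.4},{"jaw":-1,"tx":-1.5,"ty":-2,"tz":13,"ax":2.5,"ay":9.2,"az":3.4},{"jaw":-1,"tx":-2.5,"ty":-8,"tz":17,"ax":2.5,"ay":9.2,"az":3.4},{"jaw":-1,"tx":-3,"ty":-14,"tz":17,"ax":2.5,"ay":9.2,"az":3.4},{"jaw":-1,"tx":-2.5,"ty":-20,"tz":17,"ax":2.5,"ay":9.2,"az":3.4}]' 40
python3 nut5.py u5 | grep -v '^2'
python3 - <<'E'
from h import *
j=dict(np.load('u5.npz')); im=j['pixels'].astype(int)
for vv in range(190,216): print(vv,''.join('#' if im[vv,uu,2]-im[vv,uu,0]>25 else '.' for uu in range(218,275)))
n=np.array([-.267,-.964,0]); R=rot([0,0,-1],-n); gp()
for z in(.25,.117): go([.517,-.004,z],R)
E
```

```text
clock: 32.58
position: [0.5006, -0.0134, 0.2454]
ee_rot: [-0.104, 0.784, 0.596, 0.139]
contact_force: [1.8, 0.2, -0.2]
width: -0.0001
gripper_force: 0.0
hopper 53 [239.  198.2] x,y mm 44.0 38.0 z 0.076
floor -0.05 0.098
floor -0.03 0.09
floor 0 0.075
floor 0.03 0.063
floor 0.05 0.055
tray 194
plane [-0.4487 -0.2772  0.0758] 999
nut top [0.5387 0.2014 0.093 ] 0.0233 0.055 rim 0.16871575306459585
198 [133, 127, 115, 107, 97, 89, 75, 66, 66, 68, 71, 76, 73, 70, 70, 68, 66, 62, 46, 46, 47, 48]
199 [132, 122, 114, 100, 95, 83, 68, 61, 65, 66, 70, 71, 72, 72, 71, 67, 61, 61, 49, 48, 47, 48]
190 ##############.......###########.........................
191 ###############..........###########.....................
192 #################...........###########..................
193 ##################.............###########...............
194 ######################............###########............
195 ########################..............###########........
196 #########################................#########.......
197 ##########################..................#######......
198 ########
[... 697 characters left out ...]
....................##############
210 ############...............................##############
211 ###########...............................###############
212 ###########...............................###############
213 ##########................................###############
214 ##########...............................################
215 ##########...............................################
clock 32.62 grasp [ 0.5008 -0.0283  0.2615] axes [[0.256, 0.907, 0.334], [0.962, -0.273, 0.005], [0.096, 0.32, -0.943]] q [-0.43  0.15  1.7   0.34  1.36 -0.24] w -0.0002 F [ 1.1 -4.7  0.3]
t cm [ 1.44  1.83 -1.25] a deg [-19.  -10.3  89.4]
t cm [  1.44   1.83 -14.55] a deg [-19.  -10.3  89.4]
```

```bash
python3 -m pendant '[{"jaw":1,"tx":1,"ty":-1,"tz":2,"ax":-2,"ay":-1.1,"az":9},{"jaw":1,"tx":1.4,"ty":-1,"tz":2,"ax":-4,"ay":-2.2,"az":18},{"jaw":1,"tx":1.4,"ty":0,"tz":2,"ax":-6,"ay":-3.3,"az":28},{"jaw":1,"tx":1.4,"ty":0,"tz":2,"ax":-8,"ay":-4.4,"az":38},{"jaw":1,"tx":1.4,"ty":1,"tz":1,"ax":-10,"ay":-5.5,"az":48},{"jaw":1,"tx":1.4,"ty":1.8,"tz":0,"ax":-12,"ay":-6.6,"az":58},{"jaw":1,"tx":1.4,"ty":1.8,"tz":-1,"ax":-14.5,"ay":-8,"az":68},{"jaw":1,"tx":1.4,"ty":1.8,"tz":-1,"ax":-16.5,"ay":-9,"az":78},{"jaw":1,"tx":1.4,"ty":1.8,"tz":-1,"ax":-19,"ay":-10.3,"az":89.4},{"jaw":1,"tx":1.4,"ty":1.8,"tz":-1,"ax":-19,"ay":-10.3,"az":89.4}]' 60
python3 - <<'E'
from h import *
n=np.array([-.267,-.964,0]); R=rot([0,0,-1],-n); gp()
for z in(.25,.117): go([.517,-.003,z],R)
E
```

```text
clock: 33.88
position: [0.5144, 0.0074, 0.2338]
ee_rot: [-0.005, 0.133, 0.991, -0.003]
contact_force: [-0.3, 0.2, 1.0]
width: 0.0852
gripper_force: 0.0
clock 33.88 grasp [0.5146 0.0075 0.2525] axes [[-0.965, 0.263, 0.01], [0.263, 0.965, -0.007], [-0.011, -0.005, -1.0]] q [-0.12  0.19  1.62 -0.01  1.35 -1.42] w 0.0852 F [-0.3  0.2  1. ]
t cm [ 0.26 -1.04 -0.25] a deg [ 0.3 -0.7 -0.2]
t cm [  0.26  -1.04 -13.55] a deg [ 0.3 -0.7 -0.2]
```

```bash
python3 -m pendant '[{"jaw":1,"tx":0.2,"ty":-1,"tz":-3,"ax":0.3,"ay":-0.7,"az":0},{"jaw":1,"tx":0.2,"ty":-1,"tz":-8,"ax":0.3,"ay":-0.7,"az":0},{"jaw":1,"tx":0.2,"ty":-1,"tz":-12.5,"ax":0.3,"ay":-0.7,"az":0},{"jaw":1,"tx":0.2,"ty":-1,"tz":-13.5,"ax":0.3,"ay":-0.7,"az":0},{"jaw":1,"tx":0.2,"ty":-1,"tz":-13.5,"ax":0.3,"ay":-0.7,"az":0},{"jaw":-1,"tx":0.2,"ty":-1,"tz":-13.5,"ax":0.3,"ay":-0.7,"az":0},{"jaw":-1,"tx":0.2,"ty":-1,"tz":-13.5,"ax":0.3,"ay":-0.7,"az":0},{"jaw":-1,"tx":0.2,"ty":-1,"tz":-13.5,"ax":0.3,"ay":-0.7,"az":0},{"jaw":-1,"tx":0.2,"ty":-1,"tz":-13.5,"ax":0.3,"ay":-0.7,"az":0},{"jaw":-1,"tx":0.2,"ty":-1,"tz":-13.5,"ax":0.3,"ay":-0.7,"az":0}]' 60
python3 - <<'E'
from h import *
gp()
E
```

```text
clock: 35.12
position: [0.5166, -0.0027, 0.0996]
ee_rot: [0.001, 0.133, 0.991, 0.001]
contact_force: [-0.9, 2.0, 5.8]
width: 0.0162
gripper_force: 58.3
clock 35.12 grasp [ 0.5165 -0.0028  0.1183] axes [[-0.965, 0.263, -0.002], [0.263, 0.965, 0.002], [0.002, 0.001, -1.0]] q [-0.14  0.3   1.83  0.    1.01 -1.45] w 0.0162 F [-0.9  2.   5.8]
```

```bash
python3 -m pendant '[{"jaw":-1,"tx":-0.2,"ty":-0.7,"tz":0,"ax":0,"ay":0,"az":0},{"jaw":-1,"tx":-0.5,"ty":-1.8,"tz":0,"ax":0,"ay":0,"az":0},{"jaw":-1,"tx":-0.8,"ty":-3,"tz":0,"ax":0,"ay":0,"az":0},{"jaw":-1,"tx":-1.2,"ty":-4.3,"tz":0,"ax":0,"ay":0,"az":0},{"jaw":-1,"tx":-1.6,"ty":-5.8,"tz":0,"ax":0,"ay":0,"az":0},{"jaw":-1,"tx":-2,"ty":-7.2,"tz":0,"ax":0,"ay":0,"az":0},{"jaw":-1,"tx":-2.4,"ty":-8.5,"tz":0,"ax":0,"ay":0,"az":0},{"jaw":-1,"tx":-2.7,"ty":-9.6,"tz":0,"ax":0,"ay":0,"az":0},{"jaw":-1,"tx":-2.8,"ty":-10.2,"tz":0,"ax":0,"ay":0,"az":0},{"jaw":-1,"tx":-2.8,"ty":-10.2,"tz":0,"ax":0,"ay":0,"az":0}]' 60
python3 -m pendant '[{"jaw":-1,"tx":0,"ty":0,"tz":0,"ax":0,"ay":0,"az":0},{"jaw":-1,"tx":0,"ty":0,"tz":0,"ax":0,"ay":0,"az":0},{"jaw":-1,"tx":0,"ty":0,"tz":0,"ax":0,"ay":0,"az":0},{"jaw":-1,"tx":0,"ty":0,"tz":0,"ax":0,"ay":0,"az":0},{"jaw":-1,"tx":0,"ty":0,"tz":0,"ax":0,"ay":0,"az":0},{"jaw":-1,"tx":0,"ty":0,"tz":0,"ax":0,"ay":0,"az":0},{"jaw":-1,"tx":0,"ty":0,"tz":0,"ax":0,"ay":0,"az":0},{"jaw":-1,"tx":0,"ty":0,"tz":0,"ax":0,"ay":0,"az":0}]'
python3 nut5.py u6 | grep -E 'hopper|tray'
python3 - <<'E'
from h import *
gp(); j=dict(np.load('u6.npz')); im=j['pixels'].astype(int)
for vv in range(146,206): print(vv,''.join('#' if im[vv,uu,2]-im[vv,uu,0]>25 else '.' for uu in range(225,290)))
E
```

```text
clock: 36.38
position: [0.4886, -0.1026, 0.0996]
ee_rot: [0.001, 0.134, 0.991, 0.003]
contact_force: [1.0, 10.3, 7.3]
width: 0.0166
gripper_force: 58.8
clock: 37.38
position: [0.4887, -0.1022, 0.0995]
ee_rot: [0.001, 0.133, 0.991, 0.003]
contact_force: [1.6, 9.3, 7.2]
width: 0.0164
gripper_force: 58.9
tray 256
clock 37.42 grasp [ 0.4887 -0.1023  0.1182] axes [[-0.964, 0.264, -0.001], [0.264, 0.964, 0.006], [0.003, 0.006, -1.0]] q [-0.35  0.28  1.86  0.01  1.   -1.66] w 0.0167 F [ 0.3 10.3  6.8]
146 ####################.........................####################
147 ####################.......####................##################
148 ###################......#######..................###############
149 ###################......#######......................###########
150 ###################......########........................########
151 ##################.......########...........##..............#####
152 ##################.......#############....######...............##
153 ##################........#############..########................
154 #################..........#########
[... 2899 characters left out ...]

196 ############.......####...........##########.....................
197 ###########..............#...........#######.....................
198 ###########............................######....................
199 ##########.............................######....................
200 ##########............................######.....................
201 #########..............................#####.....................
202 #########.............................######.....................
203 .#######..............................########...................
204 .#######..............................#########..................
205 #######..............................#############...............
```

All five nuts are in the tray. I'll ease the gate shut.

```bash
python3 -m pendant '[{"jaw":-1,"tx":0,"ty":0,"tz":0,"ax":0,"ay":0,"az":0},{"jaw":-1,"tx":0,"ty":0,"tz":0,"ax":0,"ay":0,"az":0},{"jaw":-1,"tx":0,"ty":0,"tz":0,"ax":0,"ay":0,"az":0},{"jaw":-1,"tx":0,"ty":0,"tz":0,"ax":0,"ay":0,"az":0},{"jaw":-1,"tx":0.2,"ty":0.7,"tz":0,"ax":0,"ay":0,"az":0},{"jaw":-1,"tx":0.5,"ty":1.7,"tz":0,"ax":0,"ay":0,"az":0},{"jaw":-1,"tx":0.8,"ty":2.9,"tz":0,"ax":0,"ay":0,"az":0},{"jaw":-1,"tx":1.15,"ty":4.2,"tz":0,"ax":0,"ay":0,"az":0},{"jaw":-1,"tx":1.5,"ty":5.5,"tz":0,"ax":0,"ay":0,"az":0},{"jaw":-1,"tx":1.85,"ty":6.8,"tz":0,"ax":0,"ay":0,"az":0}]'
python3 -m pendant '[{"jaw":-1,"tx":0.3,"ty":1.1,"tz":0,"ax":0,"ay":0,"az":0},{"jaw":-1,"tx":0.6,"ty":2,"tz":0,"ax":0,"ay":0,"az":0},{"jaw":-1,"tx":0.8,"ty":2.8,"tz":0,"ax":0,"ay":0,"az":0},{"jaw":-1,"tx":0.95,"ty":3.4,"tz":0,"ax":0,"ay":0,"az":0},{"jaw":-1,"tx":1,"ty":3.6,"tz":0,"ax":0,"ay":0,"az":0},{"jaw":-1,"tx":1,"ty":3.6,"tz":0,"ax":0,"ay":0,"az":0}]'
python3 - <<'E'
from h import *
gp()
E
```

```text
clock: 38.67
position: [0.5074, -0.0355, 0.0996]
ee_rot: [0.001, 0.133, 0.991, 0.002]
contact_force: [0.1, 5.1, 4.8]
width: 0.0162
gripper_force: 58.6
clock: 39.42
position: [0.5169, -0.0014, 0.0996]
ee_rot: [0.001, 0.132, 0.991, -0.0]
contact_force: [-1.5, -0.8, 6.3]
width: 0.0166
gripper_force: 58.7
clock 39.42 grasp [ 0.5169 -0.0014  0.1183] axes [[-0.965, 0.262, -0.002], [0.262, 0.965, 0.0], [0.002, -0.0, -1.0]] q [-0.14  0.3   1.83 -0.    1.01 -1.44] w 0.0166 F [-1.5 -0.8  6.3]
```

Next I'll press it shut slightly, release and withdraw. After that I'll check everything and confirm the beaker, nuts, gate and bystanders.

```bash
python3 -m pendant '[{"jaw":-1,"tx":0.03,"ty":0.1,"tz":0,"ax":0,"ay":0,"az":0},{"jaw":-1,"tx":0.03,"ty":0.1,"tz":0,"ax":0,"ay":0,"az":0},{"jaw":1,"tx":0.03,"ty":0.1,"tz":0,"ax":0,"ay":0,"az":0},{"jaw":1,"tx":0.03,"ty":0.1,"tz":0,"ax":0,"ay":0,"az":0},{"jaw":1,"tx":0.03,"ty":0.1,"tz":1,"ax":0,"ay":0,"az":0},{"jaw":1,"tx":0.03,"ty":0.1,"tz":5,"ax":0,"ay":0,"az":0},{"jaw":1,"tx":-3,"ty":-3,"tz":10,"ax":0,"ay":0,"az":0},{"jaw":1,"tx":-9,"ty":-5,"tz":14,"ax":0,"ay":0,"az":0},{"jaw":1,"tx":-12,"ty":-5,"tz":14,"ax":0,"ay":0,"az":0},{"jaw":1,"tx":-12,"ty":-5,"tz":14,"ax":0,"ay":0,"az":0}]'
python3 nut5.py u7 | grep -E 'hopper|tray'
python3 - <<'E'
from h import *
n=np.array([-.267,-.964,0])
grab('scene','s9')
for tag in('scene','s9'):
    j=dict(np.load(tag+'.npz')); P=j['pose']; im=j['pixels'].astype(int); d=j['depth']; v,u=np.mgrid[:400,:640]
    X=np.stack([(u-j['cx'])/j['fx']*d,(v-j['cy'])/j['fy']*d,d],-1)@P[:3,:3].T+P[:3,3]
    m=(im[...,2]>110)&(im[...,1]<70)&(im[...,0]<70)&(abs(X[...,0]-.52)<.07)&(X[...,1]>-.15)&(X[...,1]<.03)&(X[...,2]>.08)&(X[...,2]<.15)
    print(tag,'post',(np.percentile(X[m]@n,[5,50,95])*1e3).round(1))
a=dict(np.load('u7.npz')); b=dict(np.load('t5.npz')); v,u=np.mgrid[190:250,405:460]
for im in(a,b):
    d=im['depth'][190:250,405:460]; P=im['pose']
    X=np.stack([(u-im['cx'])/im['fx']*d,(v-im['cy'])/im['fy']*d,d],-1)@P[:3,:3].T+P[:3,3]; q=X[(X[...,2]>.095)&(X[...,2]<.115)]; print('beaker',((q.min(0)+q.max(0))/2).round(4))
# objects changed versus the start image
c=np.load('top.npz')['pixels']; df=(cv2.absdiff(c,a['pixels']).max(2)>60).astype(np.uint8); k,l,s,ce=cv2.connectedComponentsWithStats(df)
print([(r[4],ce[i].round().tolist()) for i,r in enumerate(s) if i and r[4]>25]); gp()
E
```

```text
clock: 40.67
position: [0.3944, -0.0512, 0.2403]
ee_rot: [0.002, 0.133, 0.991, 0.0]
contact_force: [0.5, 0.1, -0.1]
width: 0.0855
gripper_force: 0.0
tray 263
scene post [-144.6 -140.4 -133.7]
s9 post [-144.4 -139.6 -134. ]
beaker [ 0.507  -0.3608  0.1019]
beaker [ 0.5069 -0.3609  0.1015]
[(np.int32(292), [261.0, 155.0]), (np.int32(67), [261.0, 166.0]), (np.int32(41), [435.0, 208.0]), (np.int32(49), [419.0, 216.0]), (np.int32(112), [438.0, 228.0]), (np.int32(355), [627.0, 260.0]), (np.int32(303), [329.0, 258.0]), (np.int32(522), [277.0, 274.0]), (np.int32(1922), [314.0, 291.0]), (np.int32(40), [362.0, 267.0]), (np.int32(168), [363.0, 294.0]), (np.int32(366), [349.0, 307.0]), (np.int32(4385), [270.0, 363.0]), (np.int32(86), [638.0, 310.0]), (np.int32(77), [630.0, 325.0]), (np.int32(34), [347.0, 330.0]), (np.int32(718), [330.0, 361.0]), (np.int32(330), [633.0, 352.0]), (np.int32(29), [221.0, 365.0]), (np.int32(1586), [567.0, 388.0]), (np.int32(260), [219.0, 394.0])]
clock 40.77 grasp [ 0.397  -0.0512  0.2582] axes [[-0.965, 0.263, -0.003], [0.263, 0.965, 0.001], [0.003, 0.0, -1.0]] q [-0.3  -0.    1.82  0.    1.32 -1.61] w 0.085 F [ 0.3 -0.2  0. ]
```

```bash
python3 -c "
from rig import manip
print(manip.sign_off())"
```

```text
the job is handed in; nothing more can be done
None
```

I handed the job in at about 41 s: all five nuts are in the tray, the gate is eased shut, and the beaker is upright on its mat. One nut stuck in the hopper, so I nudged it down and opened the gate a second time; no verdict came back.

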